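# Set up the filtration place

## Robot

A 6-joint arm with a two-finger parallel gripper is mounted at the origin on the work surface. World frame = base frame: x ahead of the robot, y to its left, z up, the work surface at z = 0. Lengths are in m, angles in degrees, forces in N, time in s.
With the tool pointing down it reaches from about 0.35 to 0.725 m from the base axis. Payload 4.3 kg.
Tool frame: the origin (TCP) lies on the mounting face of the last link; the fingertips stand 173 mm ahead of it and the grasp point (between the pads) lies 155 mm ahead of it; z points along the fingers, y is the direction in which the jaws open and shut (so a half turn about z gives the same grasp; the last joint's range is limited). The gripper opens to 85 mm and grips with 20 to 120 N. Pads are 22 mm wide; open, the fingers measure 114 mm over their backs; the gripper's body (76 mm by 85 mm) begins 54 mm behind the grasp point. The pads swing forward as they close: fully open they stand 13 mm farther back than shut.
Start: joints at [-80.575, 21.618, 4.641, 73.018, 0, 83.68], TCP at [0.156, -0.553, 0.405] pointing down, gripper open.
Joint ranges: [-156.06, 156.06], [-48.1, 94.91], [-58.44, 69.94], [-101.28, 121.22], [-78.64, 73.56], [-180, 180]. Speed limits (degrees/s): [147.25, 147.25, 180, 180, 180, 180].

## Interface

Orientations are given as [roll, pitch, yaw] about the fixed x, y, z axes, in that order (R = Rz(yaw) Ry(pitch) Rx(roll)).
In Python, from rig import monitor, cams, bot gives the robot as it stands. The module is installed in compiled form; this text tells all that it offers.
- The arm moves only by the shell command python3 -m handwheel 'ROWS' [FORCE]. ROWS is JSON, a list of rows, each an object with "translation": the shift along the tool's x, y, z each as a share of 0.5 m, from -1 to 1, a list of three; "angular": the turn, a rotation vector about the tool's x, y, z each as a share of pi/2 rad, from -1 to 1, a list of three; "gripper": the opening, from 0 (shut) to 1 (fully open). In form: [{"translation": [x, y, z], "angular": [wx, wy, wz], "gripper": gripper}, ...]. A call has 1 to 12 rows; each row is the pose to reach, as a shift and turn from the pose commanded when the call began, along the tool's axes at that moment; what a row does not reach only later rows make up. A row lasts 1/12 s, in which the tool goes at most 41.7 mm and 7.16 degrees, less where a joint would pass 70% of its speed; a pose out of reach is approached as far as the arm can. A call with a number of a shift or a turn outside -1 to 1 is refused whole. A call with a gripper value outside its range is refused whole. The fingers move at their own pace and stop on an object; FORCE is the grip in N (left out, the last holds). Time passes only in rows, so rows that repeat a pose let the fingers close. It gives the time, the measured TCP pose, the force and the opening at its end, in the units of the state.
- monitor.observe(): the state, without advancing time (a new reading comes with each control period).
- cams.snapshot(name): name is "side" or "top" or "wrist"; returns a dict with "frame" (480x640x3 uint8, red, green, blue), "vfov" (degrees; the focal length in pixels is half the picture's height over the tangent of half this angle, whatever the lens; pixels are square), "cx", "cy" (the principal point, pixels), "extrinsics" (4x4, takes a point from camera to world coordinates). Camera axes: x right, y down, z forward; pixel columns grow to the right and rows downward; lengths in m; the calibration is good to about 2 mm. A picture is of the moment at which its call begins. There is no depth.
- bot.close_job(): hands the job in, once; it reports no verdict.
The state is a dict: "clock": time; "qpos": joint angles; "dq": joint speeds; "effort": joint torques, N m; "eef_pos": TCP position; "tool_rot": TCP orientation; "ft_force": force on the tool from outside, world axes, zero at the start; "ft_torque": the same for the moment, N m; "opening": finger opening in m.
Only numpy, scipy, OpenCV 4.12 (cv2) and the standard library are available. Lean on these libraries where they do the work, as an engineer would, in place of code of your own. Each camera call takes 0.05 s, during which the arm holds its last target.

## Task

Set up the filtration place: press the white holder block fully home on the two studs of the filter stand, then stand the steel funnel upright on the middle of the block. Stand the straight steel beaker on the middle of the stirrer plate, and the squat grey jar on the bench halfway between the filter stand and the stirrer, in line with both. Leave the amber bottle, the glass flask and the spoon where they are.

Things in the scene. Friction and masses are not known exactly. Their poses are not given: they have to be found in the camera images.
- holder_center (a point): White plastic block, 44 (x) x 64 (y) x 40 (z) mm, loose, standing on the bench. Point: its centre, 20 mm above its underside; z up. Its underside has two round sockets, 13 mm wide and 15 mm deep, on its y axis 20 mm either side of the centre; either way round fits. Flat top with a small dark spot at its middle. 150 g.
- funnel_center (a point): Loose steel filter funnel, 80 mm high, upright: flat round foot 44 mm wide and 12 mm high, a narrow neck, then from 38 mm up to the rim a straight open cup 62 mm wide. Point: on its axis, 40 mm above the underside of the foot; z up. 180 g.
- beaker_center (a point): Loose straight open steel beaker, 52 mm wide, 85 mm high, without foot or flare. Point: its centre, 42.5 mm above its underside; z up. 160 g.
- jar_center (a point): Loose squat closed jar, grey plastic with a black lid that has a grey disc on top, 55 mm wide, 58 mm high. Point: its centre, 29 mm above its underside; z up. 140 g.
- stand: Filter stand, fixed: dark steel base 110 x 110 x 12 mm, round steel column, aluminium top plate 50 (x) x 70 (y) mm. Origin: centre of its underside on the bench; z up, y points along the line to the stirrer or away from it (the row runs along y, within a few degrees), x away from the robot.
- stand_top (a point): Middle of the flat upper face of the filter stand's top plate, 70 mm above the bench, on the stand's axis, axes as the stand's. Two upright tapered steel studs, 11 mm high, 10 mm wide at the foot and 5 mm at the tip, rise from this face on its y axis 20 mm either side of this point.
- stirrer_top (a point): Middle of the flat white ceramic plate, 104 x 104 mm, on top of the fixed stirrer (a white box 116 x 116 mm with two black knobs on the robot's side). It is 65 mm above the bench; axes as the stirrer's: z up, y along the row.
- reagent: Bystander: loose amber bottle, 64 mm wide, 140 mm high. Origin: centre of its underside. Leave alone.
- flask: Bystander: loose conical clear glass flask, 84 mm wide at the foot, 120 mm high. Origin: centre of its underside. Leave alone.
- spoon: Bystander: loose steel lab spoon, 180 mm long, lying on the bench beyond the left end of the row. Origin: on its underside, x along its length. Leave alone.
There are look-alikes about, which are no part of the job. What is shaped like the part that bears funnel_center but brown or yellow is not meant. Leave any purple look-alike of the part that bears jar_center alone.

How it is judged (in metres and radians):
At the end, for the whole second after the job is handed in: Block fully down on both studs (2.5 mm in height, 6 mm off centre, 0.12 rad); funnel upright on it within 11 mm of its middle; beaker upright on the plate within 15 mm of its middle; jar upright on the bench under 153 mm from stand and stirrer and 21 mm from their line; all released, at rest (horizontal distance between holder_center and stand_top below 0.006 m and z of holder_center in the frame of stand_top between 0.0175 and 0.0225 m and angle between the y axis of holder_center and the y axis of stand, either way round below 0.12 rad and angle between holder_center's own z axis and vertical below 0.06 rad and horizontal distance between funnel_center and holder_center below 0.011 m and z of funnel_center in the frame of holder_center between 0.056 and 0.064 m and angle between each of funnel_center, beaker_center, jar_center's own z axis and vertical below 0.1 rad and horizontal distance between beaker_center and stirrer_top below 0.015 m and z of beaker_center in the frame of stirrer_top between 0.0385 and 0.0465 m and horizontal distance between jar_center and stand below 0.153 m and horizontal distance between jar_center and stirrer_top below 0.153 m and x of jar_center in the frame of stand between -0.021 and 0.021 m and x of jar_center in the frame of stirrer_top between -0.021 and 0.021 m and height (world z) of jar_center between 0.025 and 0.033 m and linear speed of each of holder, funnel, beaker, jar below 0.01 m/s); the robot touches nothing.
It fails at once if the amber bottle is shoved or knocked over (distance of reagent from where it was at the start of the episode above 0.02 m).
It fails at once if the glass flask is shoved or knocked over (distance of flask from where it was at the start of the episode above 0.02 m).
It fails at once if the spoon is shoved or knocked over (distance of spoon from where it was at the start of the episode above 0.02 m).
It also fails if it takes over 88 s, if anything falls off the work surface, if the arm or the gripper's body presses on something with over 40 N, if the wrist force passes 120 N, or if a joint passes its speed limit or range.

## Working session

There is one attempt and no reset: what is moved stays moved. The work goes in short steps, Python scripts to look and compute and a shell command to move; the robot and the scene stay as the last step left them, time stands still between calls to the robot, and variables do not carry over. Pictures are saved under pics/ and viewed, and the job is handed in when it is done.

```bash
mkdir -p pics; ls; python3 - <<'E'
from rig import monitor, cams, bot
import cv2,json
s=monitor.observe(); print(s)
for n in ["side","top","wrist"]:
    d=cams.snapshot(n); cv2.imwrite(f"pics/{n}0.png",d["frame"][:,:,::-1]); print(n,d["vfov"],d["cx"],d["cy"],d["extrinsics"].tolist() if hasattr(d["extrinsics"],"tolist") else d["extrinsics"])
E
```

```text
pics
{'clock': 0.0, 'qpos': array([-8.05749006e+01,  2.16615338e+01,  4.56308011e+00,  7.30169030e+01,
       -6.11054885e-04,  8.36808375e+01]), 'dq': array([ 0.0347747 ,  0.03142688,  0.05564106, -0.08416466,  0.04519659,
        0.03965364]), 'effort': array([-2.35855323e-04, -4.63604808e+01,  2.69877023e+01,  2.09128694e-02,
       -1.01392325e-04, -5.69088243e-07]), 'eef_pos': array([ 0.1559839 , -0.55313077,  0.40376512]), 'tool_rot': array([-1.79885277e+02, -1.20895859e-02,  1.57442504e+01]), 'ft_force': array([-0.1205768 ,  0.05759942,  0.29018339]), 'ft_torque': array([-0.02335384,  0.01448283, -0.00233946]), 'opening': 0.08531794993693485}
side 57.53020047748167 325.18016344041183 240.97548091770912 [[-0.9979178893835534, -0.05383668650592659, 0.03551756233663772, 0.44155978211877916], [-0.06393708145916799, 0.7533263618211351, -0.6545314676925902, 0.6291092794408283], [0.008481489418615326, -0.6554395500512575, -0.7552000136161593, 0.7662102205723865], [0.0, 0.0, 0.0, 1.0]]
top 48.0563743350209 310.89289638182737 239.787794154438 [[0.028163565088933674, -0.9963601158751085, 0.08045702638565402, 0.3363908280675386], [-0.999471566909844, -0.026761664672551196, 0.018449938827404318, -0.003087112059097644], [-0.016229619227277736, -0.08093412628362874, -0.9965873101050621, 1.4061407723516395], [0.0, 0.0, 0.0, 1.0]]
wrist 64.51266472807572 326.2749777205746 242.33609248023131 [[0.2714733919610271, -0.9103514937050673, -0.3123497324572688, 0.2370788195236391], [-0.9624449457368018, -0.2572467567593944, -0.08674002860535177, -0.5311973474310258], [-0.001387041044394692, 0.32416703109003203, -0.9459988435888359, 0.3739105026762193], [0.0, 0.0, 0.0, 1.0]]
```

View pics/top0.png

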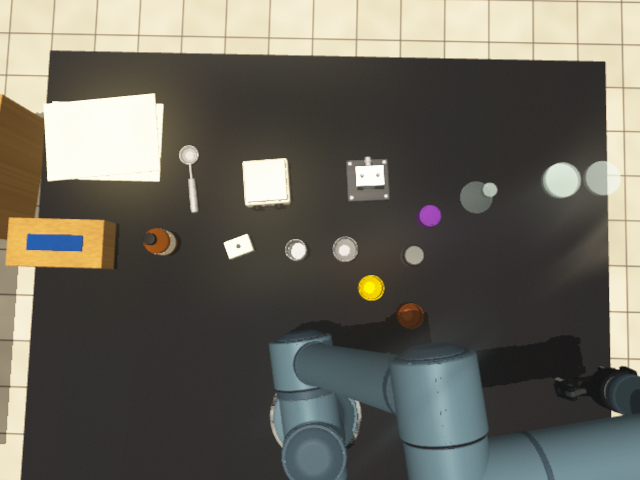

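View pics/side0.png

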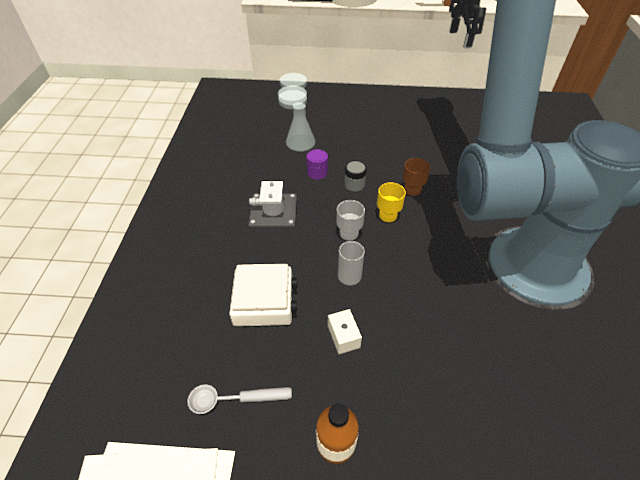

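View pics/wrist0.png

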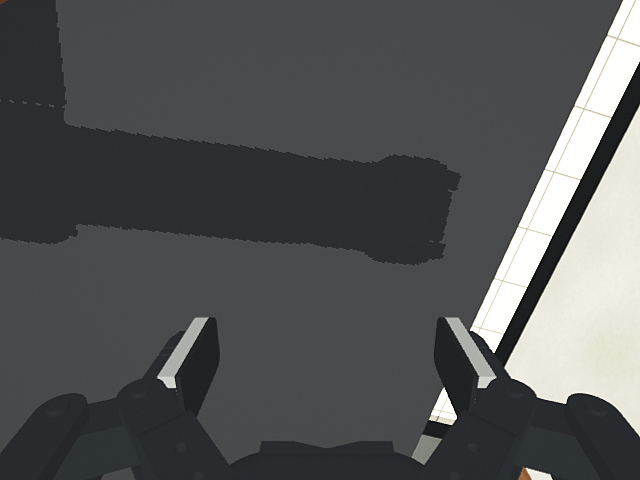

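The top view shows the stirrer at (266,182), stand (368,178), white block (238,246), beaker (296,250), steel funnel (345,249), grey jar (414,255). Purple (430,215), yellow (371,288) and brown (410,316) are decoys. The bottle is at (159,242), the flask at (477,197) and the spoon at (192,180). I'll enlarge for accuracy.

```bash
python3 - <<'E'
import cv2
t=cv2.imread("pics/top0.png"); 
cv2.imwrite("pics/top0a.png",cv2.resize(t[140:300,215:375],None,fx=3.75,fy=3.75,interpolation=cv2.INTER_CUBIC))
cv2.imwrite("pics/top0b.png",cv2.resize(t[150:340,320:510],None,fx=3.15,fy=3.15,interpolation=cv2.INTER_CUBIC))
s=cv2.imread("pics/side0.png")
cv2.imwrite("pics/side0a.png",cv2.resize(s[140:360,220:460],None,fx=2.7,fy=2.7,interpolation=cv2.INTER_CUBIC))
E
```

```text
(no output)
```

View pics/top0a.png

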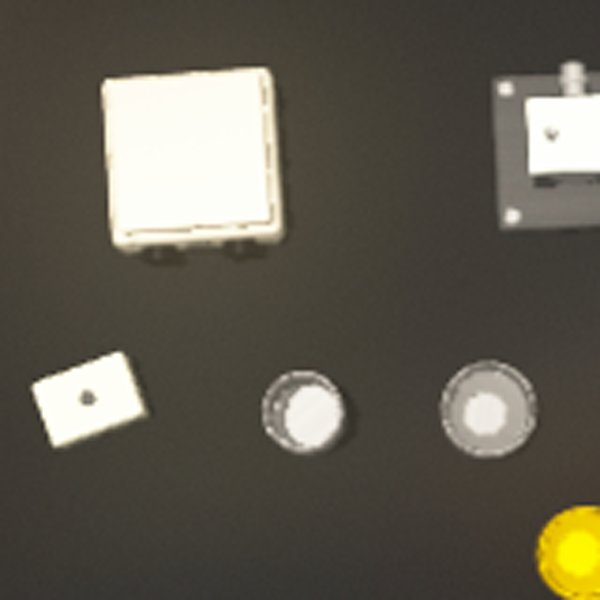

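View pics/top0b.png

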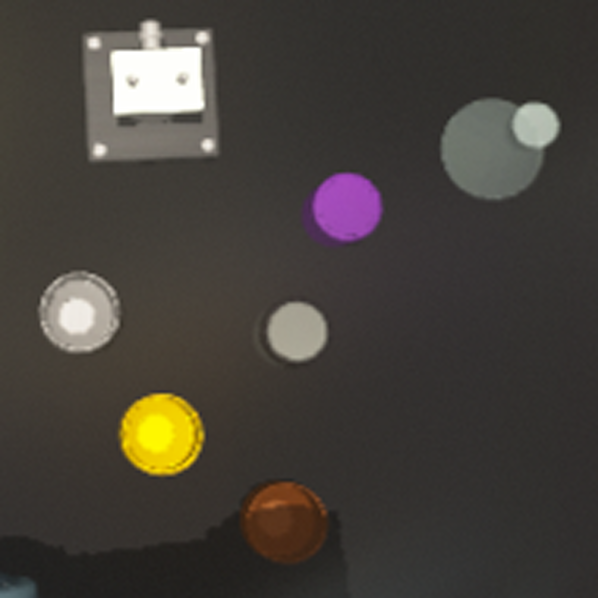

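View pics/side0a.png

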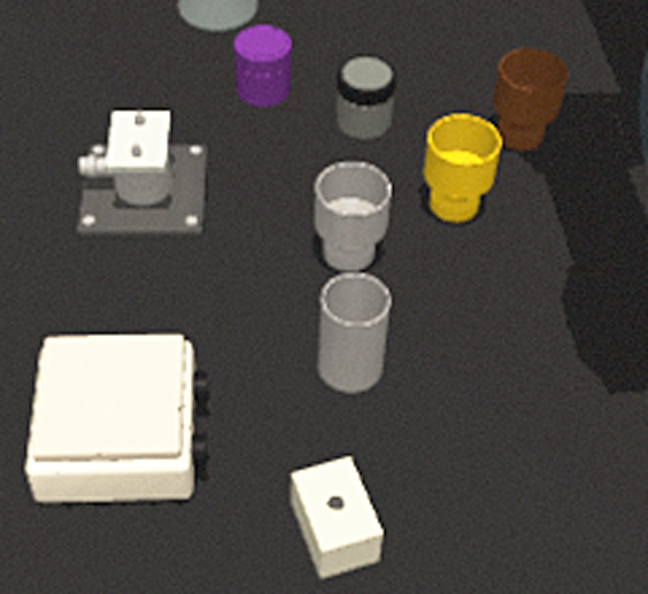

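```bash
cat > h.py <<'E'
import numpy as np, cv2
from rig import monitor, cams, bot
def cam(d): return dict(f=240/np.tan(np.radians(d["vfov"]/2)),cx=d["cx"],cy=d["cy"],T=np.array(d["extrinsics"]))
def at(c,uv,z):
    r=c["T"][:3,:3]@np.array([(uv[0]-c["cx"])/c["f"],(uv[1]-c["cy"])/c["f"],1]); o=c["T"][:3,3]
    return o+r*(z-o[2])/r[2]
def proj(c,p):
    q=np.linalg.inv(c["T"])@np.r_[p,1]; return np.array([c["f"]*q[0]/q[2]+c["cx"],c["f"]*q[1]/q[2]+c["cy"]])
def save(d,name,box=None,fx=1):
    im=d["frame"][:,:,::-1]
    if box: im=im[box[1]:box[3],box[0]:box[2]]
    cv2.imwrite("pics/"+name,cv2.resize(im,None,fx=fx,fy=fx,interpolation=cv2.INTER_CUBIC))
E
python3 - <<'E'
from h import *
T=cam(cams.snapshot("top"));S=cam(cams.snapshot("side"))
a=lambda u,v:((u+.5)/3.75-.5+215,(v+.5)/3.75-.5+140)
b=lambda u,v:((u+.5)/3.15-.5+320,(v+.5)/3.15-.5+150)
s=lambda u,v:((u+.5)/2.7-.5+220,(v+.5)/2.7-.5+140)
P=lambda n,*x:print(n,*[np.round(i[:2]*1000,1) for i in x])
P("holder",at(T,a(88,398),.04),at(S,s(336,503),.04))
c=[at(T,a(*q),.04) for q in [(32,385),(122,352),(147,408),(55,446)]]
P("hc",*c,np.mean(c,0))
print([np.degrees(np.arctan2(*(c[i]-c[j])[[1,0]])) for i,j in [(0,1),(3,2),(1,2),(0,3)]])
P("beaker",at(T,a(304,411),.085),at(S,s(355,299),.085))
P("funnel",at(T,a(489,409),.08),at(S,s(353,201),.08))
P("jar",at(T,b(297,331),.058),at(S,s(366,80),.058))
x=[at(T,b(132,80),.081),at(T,b(183,77),.081)];y=[at(S,s(137,151),.08),at(S,s(139,121),.08)]
P("studs",*x,*y,np.mean(x,0),np.mean(y,0))
c=[at(T,b(*q),.07) for q in [(111,50),(202,47),(204,111),(113,116)]];P("plate",*c,np.mean(c,0))
c=[at(S,s(*q),.07) for q in [(111,112),(170,111),(168,171),(107,167)]];P("plateS",*c,np.mean(c,0))
c=[at(T,b(*q),.012) for q in [(83,34),(212,29),(217,157),(90,161)]];P("base",*c,np.mean(c,0));print([np.degrees(np.arctan2(*(c[i]-c[j])[[1,0]])) for i,j in [(0,1),(3,2),(1,2),(0,3)]])
c=[at(T,a(*q),.065) for q in [(104,80),(264,73),(272,222),(116,232)]];P("stir",*c,np.mean(c,0))
c=[at(S,s(*q),.065) for q in [(48,338),(183,336),(181,458),(33,458)]];P("stirS",*c,np.mean(c,0))
E
```

```text
holder [426.4 207.3] [426.6 208.6]
hc [434.2 245.9] [458.4 185.4] [420.7 166.9] [393.2 228.5] [426.6 206.7]
[np.float64(111.78015441526652), np.float64(114.07974619243592), np.float64(26.067706757189264), np.float64(22.92197259352803)]
beaker [418.7  58.1] [419.4  60.3]
funnel [423.7 -63.3] [423.5 -47.5]
jar [ 414.7 -236.7] [ 415.  -227.1]
studs [ 608.4 -100.2] [ 611.8 -140.4] [607.2 -93.4] [ 610.9 -131. ] [ 610.1 -120.3] [ 609.  -112.2]
plate [634.6 -83.7] [ 638.8 -156.2] [ 587.1 -158.7] [581.3 -86.5] [ 610.4 -121.3]
plateS [ 639.8 -152.1] [ 588.  -157.2] [579.9 -81.5] [632.  -82.6] [ 609.9 -118.4]
base [660.5 -63.6] [ 667.3 -170.9] [ 559.8 -176.8] [553.7 -71.9] [ 610.3 -120.8]
[np.float64(93.65480996594472), np.float64(93.2925947314568), np.float64(3.158366616985087), np.float64(4.416164258054911)]
stir [640.4 201.1] [647.8  93. ] [546.4  84.4] [537. 189.] [592.9 141.9]
stirS [647.5  97.9] [546.9  88.9] [535.4 195.2] [637.4 202.3] [591.8 146.1]
```

```bash
cat >> h.py <<'E'
DZ=0.0012  # commanded minus measured z
def go(x,y,z,yaw=None):
    """shares from the measured pose to a TCP target, tool down"""
    s=monitor.observe(); p=np.array(s["eef_pos"])+[0,0,DZ]; psi=s["tool_rot"][2]; 
    yaw=psi if yaw is None else yaw
    a=np.radians(psi); d=np.array([x,y,z])-p
    t=[d[0]*np.cos(a)+d[1]*np.sin(a), d[0]*np.sin(a)-d[1]*np.cos(a), -d[2]]
    dy=(yaw-psi+180)%360-180
    print("t",np.round(np.array(t)/.5,4).tolist(),"w",round(-dy/90,4),"rows",np.round(np.linalg.norm(d)/.0417,1),round(abs(dy)/7.16,1),"| pose",np.round(p,4),round(psi,2),"clock",round(s["clock"],2),"op",round(s["opening"],4))
E
python3 - <<'E'
from h import *
T=cam(cams.snapshot("top"))
for n,u,v,z in [("purple",430,215,.058),("yellow",371,288,.08),("brown",410,316,.08)]: print(n,at(T,(u,v),z))
go(.4147,-.2367,.28,15.74)
E
```

```text
purple [ 0.51574469 -0.27563914  0.058     ]
yellow [ 0.32896622 -0.12907678  0.08      ]
brown [ 0.26370761 -0.22520572  0.08      ]
t [0.6698, -0.4692, 0.2512] w 0.0001 rows 10.3 0.0 | pose [ 0.156  -0.5533  0.4056] 15.74 clock 0.3 op 0.0853
```

```bash
python3 -m handwheel '[{"translation":[0.67,-0.469,0.25],"angular":[0,0,0],"gripper":1},{"translation":[0.67,-0.469,0.25],"angular":[0,0,0],"gripper":1},{"translation":[0.67,-0.469,0.25],"angular":[0,0,0],"gripper":1},{"translation":[0.67,-0.469,0.25],"angular":[0,0,0],"gripper":1},{"translation":[0.67,-0.469,0.25],"angular":[0,0,0],"gripper":1},{"translation":[0.67,-0.469,0.25],"angular":[0,0,0],"gripper":1},{"translation":[0.67,-0.469,0.25],"angular":[0,0,0],"gripper":1},{"translation":[0.67,-0.469,0.25],"angular":[0,0,0],"gripper":1},{"translation":[0.67,-0.469,0.25],"angular":[0,0,0],"gripper":1},{"translation":[0.67,-0.469,0.25],"angular":[0,0,0],"gripper":1},{"translation":[0.67,-0.469,0.25],"angular":[0,0,0],"gripper":1},{"translation":[0.67,-0.469,0.25],"angular":[0,0,0],"gripper":1}]' 40
python3 - <<'E'
from h import *
d=cams.snapshot("wrist"); save(d,"w1.png"); c=cam(d)
print("expected jar top px",proj(c,[.4147,-.2367,.058]))
go(.4147,-.2367,.187,15.74)
E
```

```text
clock: 1.3
eef_pos: [0.4156, -0.2343, 0.2786]
tool_rot: [-179.9, 0.1, 16.0]
ft_force: [-0.3, 0.1, -0.7]
opening: 0.0856
expected jar top px [328.96101664 276.81793173]
t [-0.0013, 0.0013, 0.1871] w 0.002 rows 2.2 0.0 | pose [ 0.4151 -0.2359  0.2806] 15.92 clock 1.35 op 0.0853
```

View pics/w1.png

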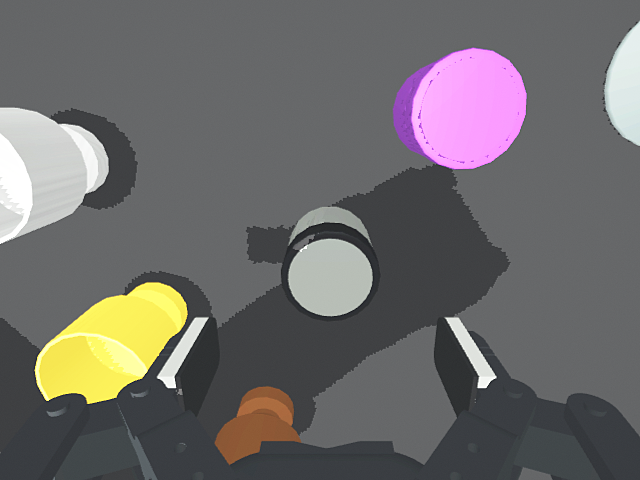

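The grey jar's disc is at (330,278), within about a pixel of where I expected it. I'll descend and grip.

```bash
python3 -m handwheel '[{"translation":[0,0.001,0.187],"angular":[0,0,0],"gripper":1},{"translation":[0,0.001,0.187],"angular":[0,0,0],"gripper":1},{"translation":[0,0.001,0.187],"angular":[0,0,0],"gripper":1},{"translation":[0,0.001,0.187],"angular":[0,0,0],"gripper":1},{"translation":[0,0.001,0.187],"angular":[0,0,0],"gripper":0.4},{"translation":[0,0.001,0.187],"angular":[0,0,0],"gripper":0.4},{"translation":[0,0.001,0.187],"angular":[0,0,0],"gripper":0.4},{"translation":[0,0.001,0.187],"angular":[0,0,0],"gripper":0.4},{"translation":[0,0.001,0.187],"angular":[0,0,0],"gripper":0.4}]' 40
python3 - <<'E'
from h import *
go(.4147,-.2367,.187,15.74)
E
```

```text
clock: 2.1
eef_pos: [0.4158, -0.2385, 0.1882]
tool_rot: [179.8, -0.1, 15.7]
ft_force: [-1.4, -0.0, 6.6]
opening: 0.0539
t [-0.0011, -0.0041, 0.0049] w -0.0003 rows 0.1 0.0 | pose [ 0.4158 -0.2385  0.1894] 15.71 clock 2.1 op 0.0539
```

```bash
python3 -m handwheel '[{"translation":[0,0,-0.1],"angular":[0,0,0],"gripper":0.4},{"translation":[0,0,-0.2],"angular":[0,0,0],"gripper":0.4},{"translation":[0,0,-0.28],"angular":[0,0,0],"gripper":0.4},{"translation":[0,0,-0.28],"angular":[0,0,0],"gripper":0.4}]' 60
python3 - <<'E'
from h import *
save(cams.snapshot("side"),"s1.png",(220,60,540,300),2)
go(.6015,.0113,.33,93.8)
E
```

```text
clock: 2.43
eef_pos: [0.4164, -0.2384, 0.3329]
tool_rot: [179.5, -0.3, 15.8]
ft_force: [1.2, -0.8, -1.6]
opening: 0.0538
t [0.4911, -0.3813, 0.0101] w -0.8672 rows 7.5 10.9 | pose [ 0.417  -0.2388  0.335 ] 15.75 clock 2.48 op 0.0536
```

View pics/s1.png

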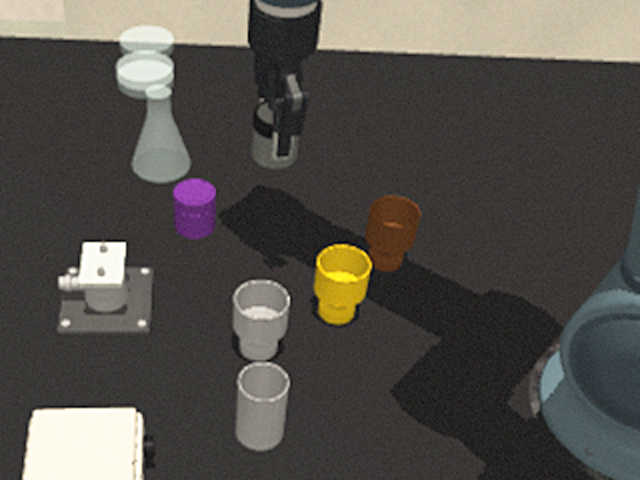

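The jar hangs upright in the gripper. Next I'll move it over the gap and turn it.

```bash
python3 -m handwheel '[{"translation":[0.49,-0.38,0],"angular":[0,0,-0.867],"gripper":0.4},{"translation":[0.49,-0.38,0],"angular":[0,0,-0.867],"gripper":0.4},{"translation":[0.49,-0.38,0],"angular":[0,0,-0.867],"gripper":0.4},{"translation":[0.49,-0.38,0],"angular":[0,0,-0.867],"gripper":0.4},{"translation":[0.49,-0.38,0],"angular":[0,0,-0.867],"gripper":0.4},{"translation":[0.49,-0.38,0],"angular":[0,0,-0.867],"gripper":0.4},{"translation":[0.49,-0.38,0],"angular":[0,0,-0.867],"gripper":0.4},{"translation":[0.49,-0.38,0],"angular":[0,0,-0.867],"gripper":0.4},{"translation":[0.49,-0.38,0],"angular":[0,0,-0.867],"gripper":0.4},{"translation":[0.49,-0.38,0],"angular":[0,0,-0.867],"gripper":0.4},{"translation":[0.49,-0.38,0],"angular":[0,0,-0.867],"gripper":0.4},{"translation":[0.49,-0.38,0],"angular":[0,0,-0.867],"gripper":0.4}]'
python3 - <<'E'
from h import *
save(cams.snapshot("wrist"),"w2.png")
go(.6015,.0113,.1885,93.8)
E
```

```text
clock: 3.48
eef_pos: [0.5991, 0.0123, 0.3257]
tool_rot: [-180.0, 0.0, 93.9]
ft_force: [0.3, -0.4, -1.1]
opening: 0.0536
t [-0.002, 0.0047, 0.277] w -0.0016 rows 3.3 0.0 | pose [0.5991 0.0122 0.327 ] 93.66 clock 3.53 op 0.0537
```

View pics/w2.png

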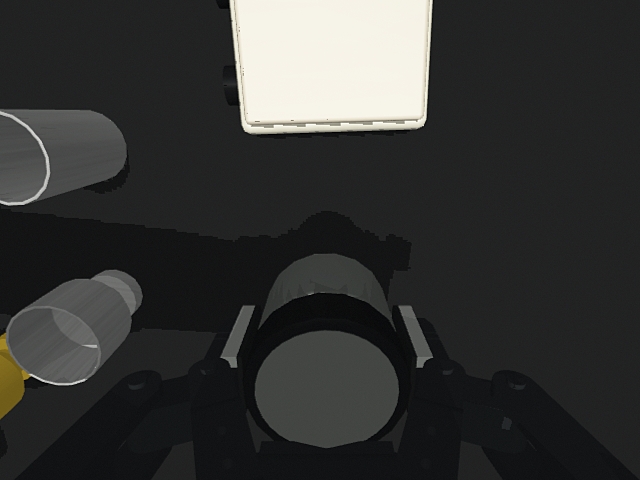

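The jar is held, and the stirrer edge is at y≈125 px, well clear. I'll lower and release.

```bash
python3 -m handwheel '[{"translation":[-0.002,0.004,0.08],"angular":[0,0,0],"gripper":0.4},{"translation":[-0.002,0.004,0.16],"angular":[0,0,0],"gripper":0.4},{"translation":[-0.002,0.004,0.23],"angular":[0,0,0],"gripper":0.4},{"translation":[-0.002,0.004,0.26],"angular":[0,0,0],"gripper":0.4},{"translation":[-0.002,0.004,0.27],"angular":[0,0,0],"gripper":0.4},{"translation":[-0.002,0.004,0.275],"angular":[0,0,0],"gripper":0.4},{"translation":[-0.002,0.004,0.277],"angular":[0,0,0],"gripper":0.4},{"translation":[-0.002,0.004,0.277],"angular":[0,0,0],"gripper":0.4}]'
python3 - <<'E'
from h import *
s=monitor.observe();print(s["eef_pos"],s["ft_force"])
E
```

```text
clock: 4.2
eef_pos: [0.6008, 0.011, 0.1885]
tool_rot: [-180.0, 0.0, 93.6]
ft_force: [-0.6, 0.5, -1.9]
opening: 0.0535
[0.60079123 0.01099167 0.18852959] [-0.60642207  0.52333796 -1.90257011]
```

```bash
python3 -m handwheel '[{"translation":[0,0,0.002],"angular":[0,0,0],"gripper":0.4},{"translation":[0,0,0.002],"angular":[0,0,0],"gripper":0.7},{"translation":[0,0,0.002],"angular":[0,0,0],"gripper":1},{"translation":[0,0,0.002],"angular":[0,0,0],"gripper":1},{"translation":[0,0,0.0],"angular":[0,0,0],"gripper":1},{"translation":[0,0,-0.06],"angular":[0,0,0],"gripper":1},{"translation":[0,0,-0.14],"angular":[0,0,0],"gripper":1},{"translation":[0,0,-0.22],"angular":[0,0,0],"gripper":1},{"translation":[0,0,-0.22],"angular":[0,0,0],"gripper":1}]'
python3 - <<'E'
from h import *
save(cams.snapshot("wrist"),"w3.png"); d=cams.snapshot("top");save(d,"t3.png",(215,140,445,300),3.2)
go(.4265,.207,.30,112.5)
E
```

```text
clock: 4.95
eef_pos: [0.6044, 0.0109, 0.3064]
tool_rot: [179.2, 0.1, 93.8]
ft_force: [1.8, -0.3, 1.3]
opening: 0.0854
t [0.4141, -0.3258, 0.0029] w -0.2083 rows 6.3 2.6 | pose [0.6026 0.0111 0.3015] 93.75 clock 5.05 op 0.0855
```

View pics/w3.png

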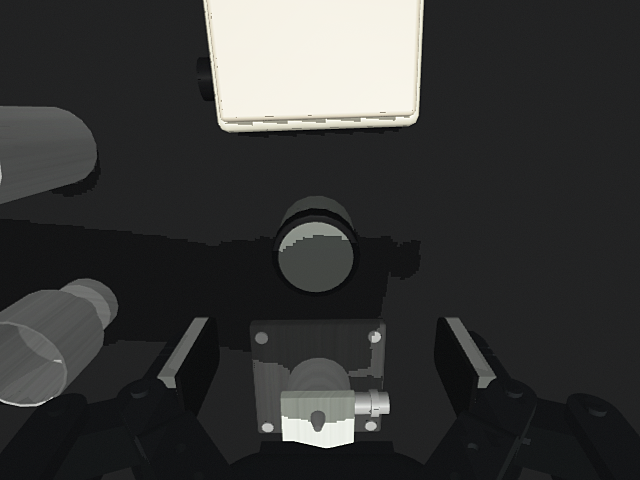

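View pics/t3.png

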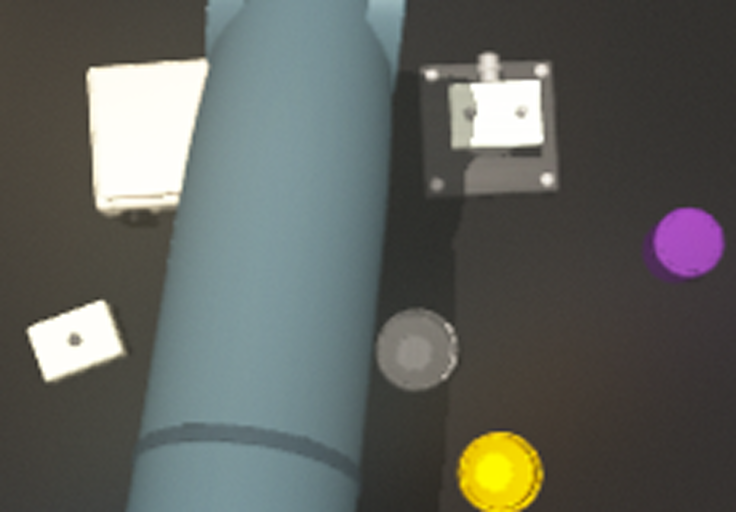

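The jar stands upright at (316,257), midway between the stirrer edge and the stand. Next is the block.

```bash
python3 -m handwheel '[{"translation":[0.414,-0.325,0],"angular":[0,0,-0.208],"gripper":1},{"translation":[0.414,-0.325,0],"angular":[0,0,-0.208],"gripper":1},{"translation":[0.414,-0.325,0],"angular":[0,0,-0.208],"gripper":1},{"translation":[0.414,-0.325,0],"angular":[0,0,-0.208],"gripper":1},{"translation":[0.414,-0.325,0],"angular":[0,0,-0.208],"gripper":1},{"translation":[0.414,-0.325,0],"angular":[0,0,-0.208],"gripper":1},{"translation":[0.414,-0.325,0],"angular":[0,0,-0.208],"gripper":1},{"translation":[0.414,-0.325,0],"angular":[0,0,-0.208],"gripper":1},{"translation":[0.414,-0.325,0],"angular":[0,0,-0.208],"gripper":1},{"translation":[0.414,-0.325,0],"angular":[0,0,-0.208],"gripper":1}]'
python3 - <<'E'
from h import *
d=cams.snapshot("wrist");save(d,"w4.png");c=cam(d); np.save("c4.npy",c,allow_pickle=True)
print(proj(c,[.4265,.207,.04]))
s=cams.snapshot("side");cc=cam(s);
# where wrist cam places jar : not visible
go(.4265,.207,.181,112.5)
E
```

```text
clock: 5.88
eef_pos: [0.4259, 0.2065, 0.2969]
tool_rot: [-180.0, 0.0, 112.5]
ft_force: [0.1, 0.2, 0.2]
opening: 0.0851
[327.42833192 248.88964926]
t [0.0014, 0.0008, 0.2349] w -0.0013 rows 2.8 0.0 | pose [0.4264 0.2062 0.2985] 112.38 clock 5.98 op 0.0856
```

View pics/w4.png

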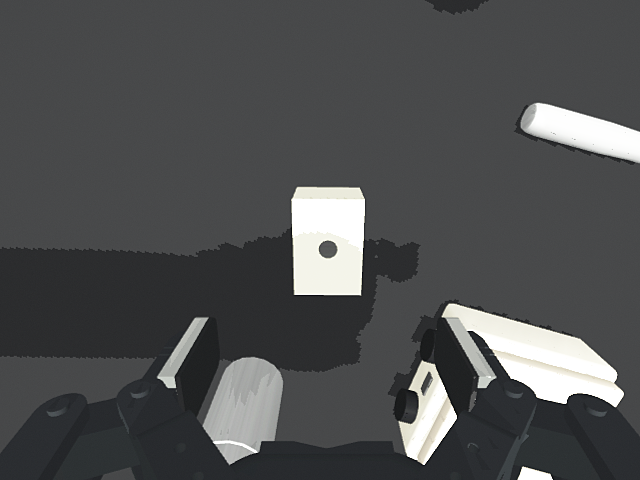

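The spot is at (328,249), on the prediction, and the block is square to the jaws. I'll descend and grip.

```bash
python3 -m handwheel '[{"translation":[0.001,0.001,0.08],"angular":[0,0,0],"gripper":1},{"translation":[0.001,0.001,0.16],"angular":[0,0,0],"gripper":1},{"translation":[0.001,0.001,0.235],"angular":[0,0,0],"gripper":1},{"translation":[0.001,0.001,0.235],"angular":[0,0,0],"gripper":1},{"translation":[0.001,0.001,0.235],"angular":[0,0,0],"gripper":1},{"translation":[0.001,0.001,0.235],"angular":[0,0,0],"gripper":0.3},{"translation":[0.001,0.001,0.235],"angular":[0,0,0],"gripper":0.3},{"translation":[0.001,0.001,0.235],"angular":[0,0,0],"gripper":0.3},{"translation":[0.001,0.001,0.235],"angular":[0,0,0],"gripper":0.3},{"translation":[0.001,0.001,0.235],"angular":[0,0,0],"gripper":0.3},{"translation":[0.001,0.001,0.235],"angular":[0,0,0],"gripper":0.3},{"translation":[0.001,0.001,0.235],"angular":[0,0,0],"gripper":0.3}]' 60
python3 - <<'E'
from h import *
save(cams.snapshot("wrist"),"w5.png")
go(.4265,.207,.181,112.5)
E
```

```text
clock: 6.98
eef_pos: [0.4272, 0.2081, 0.1824]
tool_rot: [179.7, 0.0, 112.5]
ft_force: [-0.4, -0.1, 6.1]
opening: 0.0433
t [-0.0014, -0.0021, 0.0052] w -0.0 rows 0.1 0.0 | pose [0.4272 0.2081 0.1836] 112.5 clock 7.03 op 0.0431
```

View pics/w5.png

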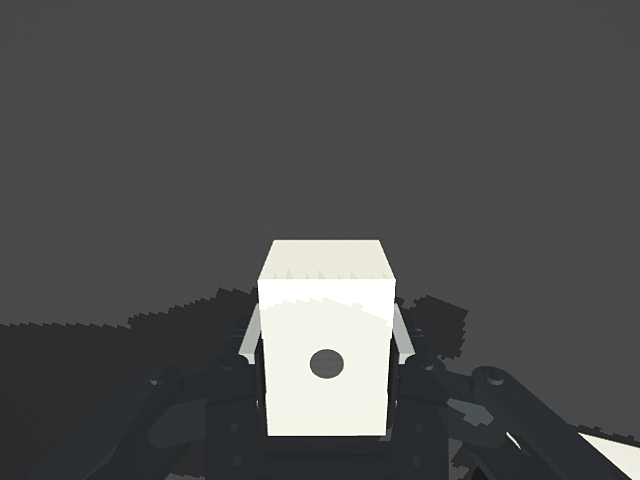

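Opening is 43 mm, so the block is gripped with its spot at (327,364). I'll lift it and go past the stand, so the wrist camera can see the studs beyond the block.

```bash
python3 -m handwheel '[{"translation":[0,0,-0.05],"angular":[0,0,0],"gripper":0.3},{"translation":[0,0,-0.12],"angular":[0,0,0],"gripper":0.3},{"translation":[0,0,-0.20],"angular":[0,0,0],"gripper":0.3},{"translation":[0,0,-0.28],"angular":[0,0,0],"gripper":0.3},{"translation":[0,0,-0.34],"angular":[0,0,0],"gripper":0.3},{"translation":[0,0,-0.34],"angular":[0,0,0],"gripper":0.3},{"translation":[0,0,-0.34],"angular":[0,0,0],"gripper":0.3}]' 60
python3 - <<'E'
from h import *
go(.617,-.22,.352,93.8)
E
```

```text
clock: 7.62
eef_pos: [0.4267, 0.208, 0.3531]
tool_rot: [179.6, 0.0, 112.5]
ft_force: [-0.8, 0.5, -2.1]
opening: 0.0431
t [-0.9366, 0.024, 0.0046] w 0.2078 rows 11.2 2.6 | pose [0.4267 0.208  0.3543] 112.5 clock 7.62 op 0.0431
```

```bash
python3 -m handwheel '[{"translation":[-0.936,0.024,0],"angular":[0,0,0.208],"gripper":0.3},{"translation":[-0.936,0.024,0],"angular":[0,0,0.208],"gripper":0.3},{"translation":[-0.936,0.024,0],"angular":[0,0,0.208],"gripper":0.3},{"translation":[-0.936,0.024,0],"angular":[0,0,0.208],"gripper":0.3},{"translation":[-0.936,0.024,0],"angular":[0,0,0.208],"gripper":0.3},{"translation":[-0.936,0.024,0],"angular":[0,0,0.208],"gripper":0.3},{"translation":[-0.936,0.024,0],"angular":[0,0,0.208],"gripper":0.3},{"translation":[-0.936,0.024,0],"angular":[0,0,0.208],"gripper":0.3},{"translation":[-0.936,0.024,0],"angular":[0,0,0.208],"gripper":0.3},{"translation":[-0.936,0.024,0],"angular":[0,0,0.208],"gripper":0.3},{"translation":[-0.936,0.024,0],"angular":[0,0,0.208],"gripper":0.3},{"translation":[-0.936,0.024,0],"angular":[0,0,0.208],"gripper":0.3}]'
python3 -m handwheel '[{"translation":[0,0,0],"angular":[0,0,0],"gripper":0.3},{"translation":[0,0,0],"angular":[0,0,0],"gripper":0.3},{"translation":[0,0,0],"angular":[0,0,0],"gripper":0.3},{"translation":[0,0,0],"angular":[0,0,0],"gripper":0.3}]'
python3 - <<'E'
from h import *
d=cams.snapshot("wrist");save(d,"w6.png");c=cam(d); np.save("c6.npy",c,allow_pickle=True)
s=monitor.observe(); print(s["eef_pos"],s["tool_rot"],s["dq"].round(2))
a=np.radians(3.7); 
for k in (.02,-.02): print(proj(c,[.610-k*np.sin(a),-.1205+k*np.cos(a),.081]))
im=d["frame"][:,:,::-1]
cv2.imwrite("pics/w6a.png",cv2.resize(im[100:300,240:420],None,fx=3,fy=3,interpolation=cv2.INTER_CUBIC))
E
```

```text
clock: 8.62
eef_pos: [0.6168, -0.2257, 0.3472]
tool_rot: [-179.9, 0.1, 93.5]
ft_force: [0.3, -0.4, -1.3]
opening: 0.043
clock: 8.95
eef_pos: [0.6154, -0.2184, 0.3498]
tool_rot: [-179.9, -0.1, 93.9]
ft_force: [0.7, 0.2, -1.6]
opening: 0.0432
[ 0.61547635 -0.21846187  0.35014392] [-1.79951620e+02 -3.32668453e-02  9.38804979e+01] [ 0.03 -0.13  0.57 -0.06 -0.08 -0.12]
[328.26094381  46.23572089]
[327.93483152 120.62273013]
```

View pics/w6.png

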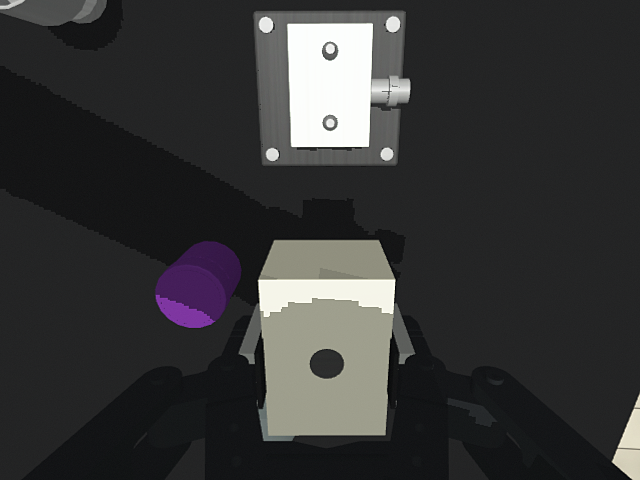

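View pics/w6a.png

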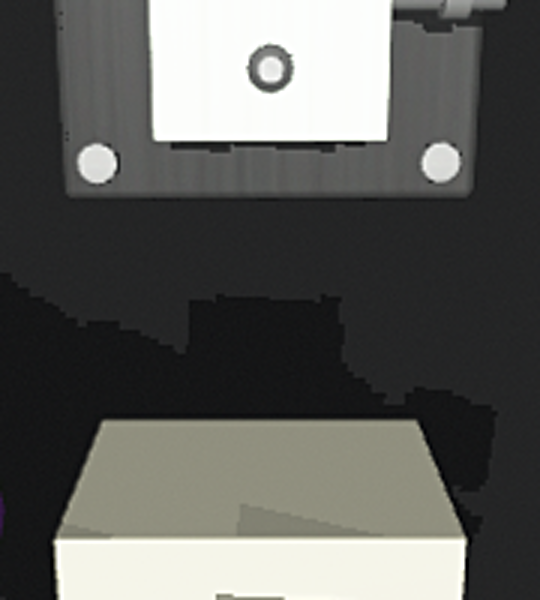

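```bash
python3 - <<'E'
from h import *
im=cv2.imread("pics/w6.png")
cv2.imwrite("pics/w6b.png",cv2.resize(im[10:160,250:410],None,fx=4.5,fy=4,interpolation=cv2.INTER_CUBIC)[:, :])
c=np.load("c6.npy",allow_pickle=True).item()
s=monitor.observe();zt=.3501
f=at(c,(330,48),.081);n=at(c,(330,122.7),.081);m=(f+n)/2
sp=at(c,(326.7,363.5),zt-.1824+.04)
k=[at(c,q,zt-.1824+.04) for q in [(258,279.5),(395.5,279.5),(386,435.5),(268,435.5)]]
print("studs",f,n,m,"yaw",np.degrees(np.arctan2(*(f-n)[[1,0]]))-90,np.linalg.norm(f-n)); print("spot",sp,"corners mean",np.mean(k,0))
print("blk edge yaw",[np.degrees(np.arctan2(*(k[i]-k[j])[[1,0]]))-90 for i,j in((0,3),(1,2))],[np.degrees(np.arctan2(*(k[i]-k[j])[[1,0]])) for i,j in((1,0),(2,3))])
print("tcp->spot",sp[:2]-s["eef_pos"][:2],"tcp target",s["eef_pos"][:2]+(m-sp)[:2])
bc=[at(c,q,.014) for q in [(266,24.5),(393,24.5),(387,154),(272.5,154)]];print("screws",np.mean(bc,0),np.round(bc,4))
pc=[at(c,q,.07) for q in [(287.5,23.5),(373,23.5),(370,147),(291,147)]];print("plate",np.mean(pc,0),np.round(pc,4))
E
```

```text
studs [ 0.60975227 -0.10136906  0.081     ] [ 0.61260798 -0.141558    0.081     ] [ 0.61118013 -0.12146353  0.081     ] yaw 4.0644440221949765 0.04029027737515187
spot [ 0.61591679 -0.21880093  0.2077    ] corners mean [ 0.61597906 -0.21884222  0.2077    ]
blk edge yaw [np.float64(3.9100344031198517), np.float64(4.0696003908408755)] [np.float64(3.914667822451251), np.float64(3.954977879325324)]
tcp->spot [ 0.00044044 -0.00033906] tcp target [ 0.61073969 -0.12112447]
screws [ 0.61145344 -0.12172026  0.014     ] [[ 0.5631 -0.0798  0.014 ]
 [ 0.6532 -0.0737  0.014 ]
 [ 0.6597 -0.1636  0.014 ]
 [ 0.5697 -0.1697  0.014 ]]
plate [ 0.61152345 -0.1218104   0.07      ] [[ 0.5842 -0.0887  0.07  ]
 [ 0.6337 -0.0853  0.07  ]
 [ 0.6393 -0.1549  0.07  ]
 [ 0.5889 -0.1583  0.07  ]]
```

View pics/w6b.png

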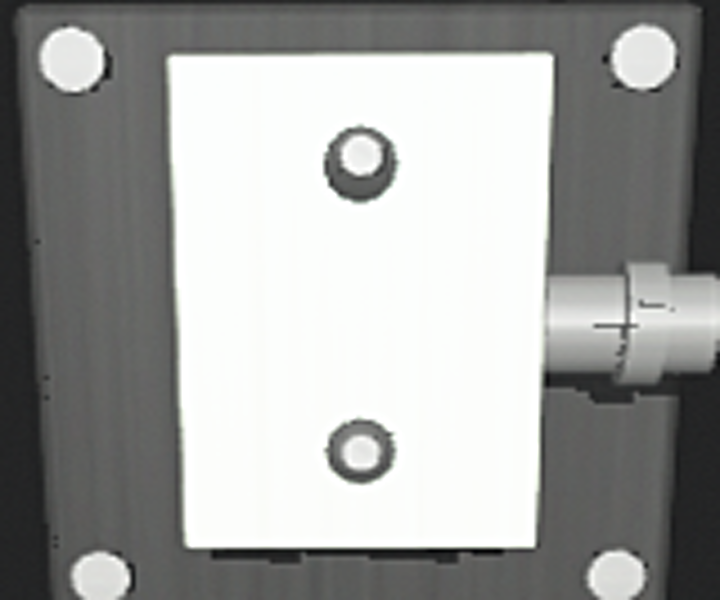

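The stud tips are at (330,48) and (330,123), and the stand yaw is 4.0°, the same as the block. I'll move over the studs.

```bash
python3 - <<'E'
from h import *
go(.6108,-.1212,.280,94.0)
E
```

```text
t [0.1947, 0.0038, 0.1427] w -0.0013 rows 2.9 0.0 | pose [ 0.6155 -0.2185  0.3513] 93.88 clock 9.0 op 0.0428
```

```bash
python3 -m handwheel '[{"translation":[0.07,0.004,0.0],"angular":[0,0,0],"gripper":0.3},{"translation":[0.14,0.004,0.04],"angular":[0,0,0],"gripper":0.3},{"translation":[0.195,0.004,0.09],"angular":[0,0,0],"gripper":0.3},{"translation":[0.195,0.004,0.14],"angular":[0,0,0],"gripper":0.3},{"translation":[0.195,0.004,0.14],"angular":[0,0,0],"gripper":0.3},{"translation":[0.195,0.004,0.14],"angular":[0,0,0],"gripper":0.3},{"translation":[0.195,0.004,0.14],"angular":[0,0,0],"gripper":0.3}]'
python3 - <<'E'
from h import *
d=cams.snapshot("side");save(d,"s7.png",(200,130,360,250),4)
go(.6108,-.1212,.2535,94.0)
print(monitor.observe()["ft_force"])
E
```

```text
clock: 9.58
eef_pos: [0.6119, -0.1229, 0.2818]
tool_rot: [179.9, 0.1, 93.8]
ft_force: [-0.3, -0.3, -0.8]
opening: 0.0429
t [0.0045, -0.0027, 0.0601] w -0.0029 rows 0.7 0.0 | pose [ 0.6123 -0.1234  0.2835] 93.74 clock 9.63 op 0.0434
[ 0.11901999 -0.00449568 -0.11024853]
```

View pics/s7.png

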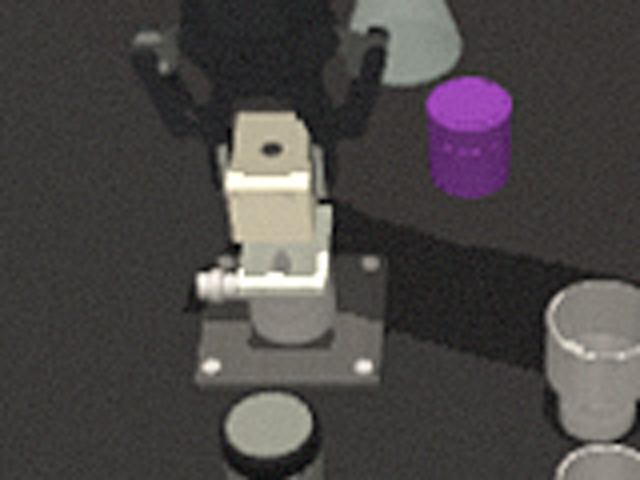

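```bash
for i in 1 2 3; do python3 -m handwheel '[{"translation":[0,0,0],"angular":[0,0,0],"gripper":0.3}]' | sed -n 2,3p; done
python3 - <<'E'
from h import *
go(.6108,-.1212,.2535,94.0)
E
```

```text
eef_pos: [0.6124, -0.1237, 0.2824]
tool_rot: [179.8, 0.1, 93.7]
eef_pos: [0.6122, -0.1237, 0.2819]
tool_rot: [179.8, 0.1, 93.7]
eef_pos: [0.612, -0.1235, 0.2813]
tool_rot: [179.9, 0.0, 93.7]
t [0.0047, -0.002, 0.058] w -0.0031 rows 0.7 0.0 | pose [ 0.612  -0.1235  0.2825] 93.72 clock 9.88 op 0.0429
```

```bash
python3 -m handwheel '[{"translation":[0.0045,-0.002,0.0],"angular":[0,0,-0.003],"gripper":0.3},{"translation":[0.0045,-0.002,0.0],"angular":[0,0,-0.003],"gripper":0.3},{"translation":[0.0045,-0.002,0.0],"angular":[0,0,-0.003],"gripper":0.3},{"translation":[0.0045,-0.002,0.0],"angular":[0,0,-0.003],"gripper":0.3},{"translation":[0.0045,-0.002,0.0],"angular":[0,0,-0.003],"gripper":0.3},{"translation":[0.0045,-0.002,0.0],"angular":[0,0,-0.003],"gripper":0.3}]'
python3 - <<'E'
from h import *
go(.6108,-.1212,.2535,94.0)
print(monitor.observe()["dq"].round(2))
E
```

```text
clock: 10.38
eef_pos: [0.6104, -0.1206, 0.2801]
tool_rot: [-180.0, 0.0, 94.0]
ft_force: [0.5, 0.4, -1.4]
opening: 0.043
t [-0.0013, 0.0008, 0.0557] w 0.0005 rows 0.7 0.0 | pose [ 0.6104 -0.1206  0.2813] 94.04 clock 10.38 op 0.043
[ 0.04  0.04 -0.04  0.09  0.02 -0.05]
```

```bash
python3 -m handwheel '[{"translation":[-0.001,0.001,0.012],"angular":[0,0,0],"gripper":0.3},{"translation":[-0.001,0.001,0.022],"angular":[0,0,0],"gripper":0.3},{"translation":[-0.001,0.001,0.032],"angular":[0,0,0],"gripper":0.3},{"translation":[-0.001,0.001,0.042],"angular":[0,0,0],"gripper":0.3},{"translation":[-0.001,0.001,0.05],"angular":[0,0,0],"gripper":0.3},{"translation":[-0.001,0.001,0.056],"angular":[0,0,0],"gripper":0.3},{"translation":[-0.001,0.001,0.056],"angular":[0,0,0],"gripper":0.3},{"translation":[-0.001,0.001,0.056],"angular":[0,0,0],"gripper":0.3}]'
python3 - <<'E'
from h import *
save(cams.snapshot("side"),"s8.png",(200,130,360,250),4);save(cams.snapshot("wrist"),"w8.png")
go(.6108,-.1212,.2520,94.0)
print(monitor.observe()["ft_force"])
E
```

```text
clock: 11.05
eef_pos: [0.6107, -0.1209, 0.2525]
tool_rot: [-180.0, 0.0, 94.0]
ft_force: [-2.4, 1.3, 3.2]
opening: 0.0433
t [-0.0005, 0.0002, 0.0034] w 0.0005 rows 0.0 0.0 | pose [ 0.6107 -0.1209  0.2537] 94.05 clock 11.15 op 0.0434
[-3.11044159  1.21608287  3.60441978]
```

View pics/s8.png

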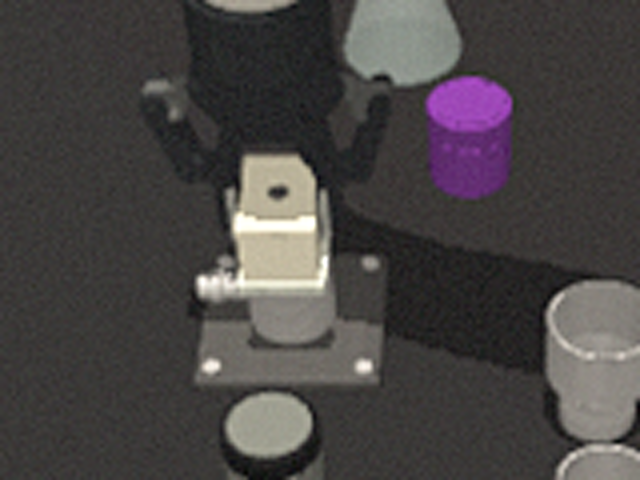

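View pics/w8.png

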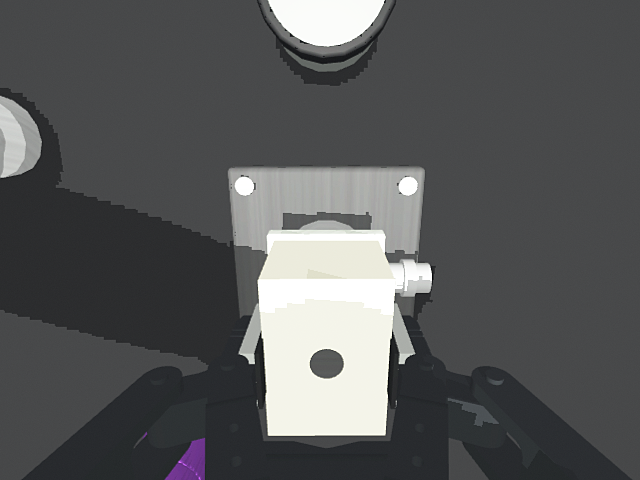

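The block appears seated flat on the plate, at (280,240) in the side crop. I'll press a bit more to confirm it bottoms out.

```bash
python3 -m handwheel '[{"translation":[0,0,0.003],"angular":[0,0,0],"gripper":0.3},{"translation":[0,0,0.006],"angular":[0,0,0],"gripper":0.3},{"translation":[0,0,0.006],"angular":[0,0,0],"gripper":0.3},{"translation":[0,0,0.006],"angular":[0,0,0],"gripper":0.3},{"translation":[0,0,0.006],"angular":[0,0,0],"gripper":0.3}]'
```

```text
clock: 11.57
eef_pos: [0.6104, -0.1208, 0.2524]
tool_rot: [179.9, 0.0, 94.0]
ft_force: [-10.0, 3.0, 20.9]
opening: 0.0431
```

It bottoms out: 21 N with z unchanged at 0.2524. I'll release and retreat.

```bash
python3 -m handwheel '[{"translation":[0,0,-0.004],"angular":[0,0,0],"gripper":0.3},{"translation":[0,0,-0.004],"angular":[0,0,0],"gripper":0.7},{"translation":[0,0,-0.004],"angular":[0,0,0],"gripper":1},{"translation":[0,0,-0.004],"angular":[0,0,0],"gripper":1},{"translation":[0,0,-0.004],"angular":[0,0,0],"gripper":1},{"translation":[0,0,-0.06],"angular":[0,0,0],"gripper":1},{"translation":[0,0,-0.13],"angular":[0,0,0],"gripper":1},{"translation":[0,0,-0.18],"angular":[0,0,0],"gripper":1},{"translation":[0,0,-0.18],"angular":[0,0,0],"gripper":1}]'
python3 - <<'E'
from h import *
save(cams.snapshot("side"),"s9.png",(200,130,360,250),4);d=cams.snapshot("wrist");save(d,"w9.png");np.save("c9.npy",cam(d),allow_pickle=True)
go(.4237,-.0633,.30,94.0)
E
```

```text
clock: 12.32
eef_pos: [0.6128, -0.1216, 0.3452]
tool_rot: [179.5, 0.2, 94.0]
ft_force: [1.5, -1.1, 1.1]
opening: 0.0854
t [0.1421, -0.3666, 0.083] w 0.0005 rows 4.8 0.0 | pose [ 0.6116 -0.1212  0.3415] 94.04 clock 12.42 op 0.0856
```

View pics/s9.png

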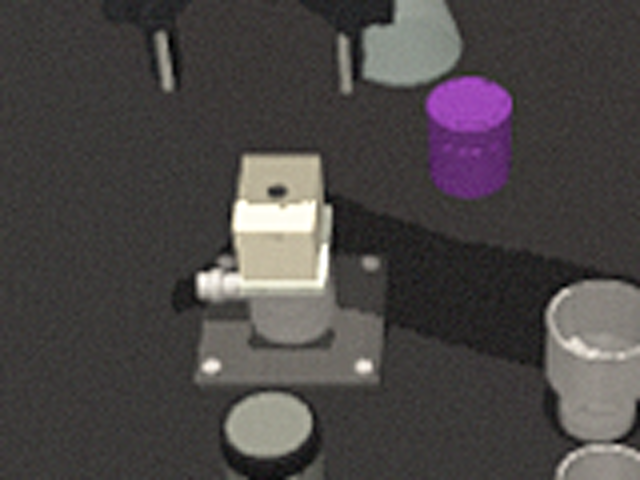

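View pics/w9.png

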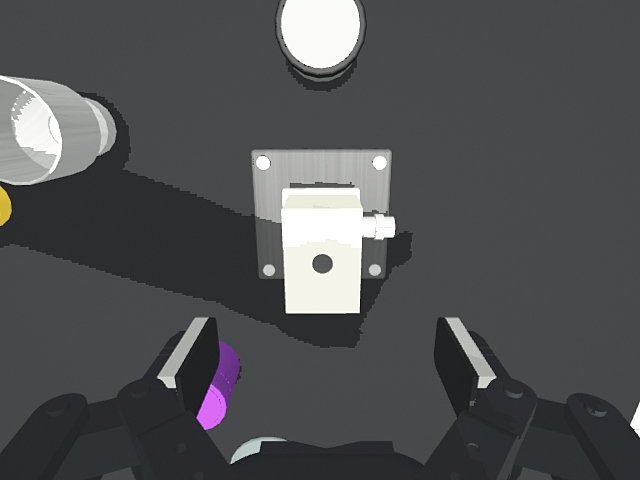

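```bash
python3 - <<'E'
from h import *
c=np.load("c9.npy",allow_pickle=True).item()
print("spot",at(c,(322,263),.11)); print("jar",at(c,(320,28),.058))
k=[at(c,q,.014) for q in [(263,162.5),(380,162.5),(375,270),(269,270)]]; print(np.mean(k,0))
E
python3 -m handwheel '[{"translation":[0.142,-0.366,0.08],"angular":[0,0,0],"gripper":1},{"translation":[0.142,-0.366,0.08],"angular":[0,0,0],"gripper":1},{"translation":[0.142,-0.366,0.08],"angular":[0,0,0],"gripper":1},{"translation":[0.142,-0.366,0.08],"angular":[0,0,0],"gripper":1},{"translation":[0.142,-0.366,0.08],"angular":[0,0,0],"gripper":1},{"translation":[0.142,-0.366,0.08],"angular":[0,0,0],"gripper":1},{"translation":[0.142,-0.366,0.08],"angular":[0,0,0],"gripper":1},{"translation":[0.142,-0.366,0.08],"angular":[0,0,0],"gripper":1},{"translation":[0.142,-0.366,0.08],"angular":[0,0,0],"gripper":1},{"translation":[0.142,-0.366,0.08],"angular":[0,0,0],"gripper":1}]'
python3 - <<'E'
from h import *
d=cams.snapshot("wrist");save(d,"w10.png");c=cam(d);np.save("c10.npy",c,allow_pickle=True)
a=np.linspace(0,2*np.pi,9)[:-1]
print(np.mean([proj(c,[.4237+.031*np.cos(i),-.0633+.031*np.sin(i),.08]) for i in a],0))
print(np.round([proj(c,[.4237+.031*np.cos(i),-.0633+.031*np.sin(i),.08]) for i in a[::2]]))
go(.4237,-.0633,.215,94.0)
E
```

```text
spot [ 0.6119638  -0.12135671  0.11      ]
jar [0.60194294 0.00712867 0.058     ]
[ 0.61147128 -0.12185991  0.014     ]
clock: 13.25
eef_pos: [0.425, -0.0637, 0.2996]
tool_rot: [179.9, 0.0, 94.0]
ft_force: [0.1, -0.8, -0.9]
opening: 0.0854
[322.19537793 270.86427076]
[[379. 276.]
 [326. 217.]
 [265. 268.]
 [319. 322.]]
t [0.0008, -0.0022, 0.1715] w 0.0004 rows 2.1 0.0 | pose [ 0.4248 -0.0636  0.3008] 94.04 clock 13.3 op 0.0852
```

View pics/w10.png

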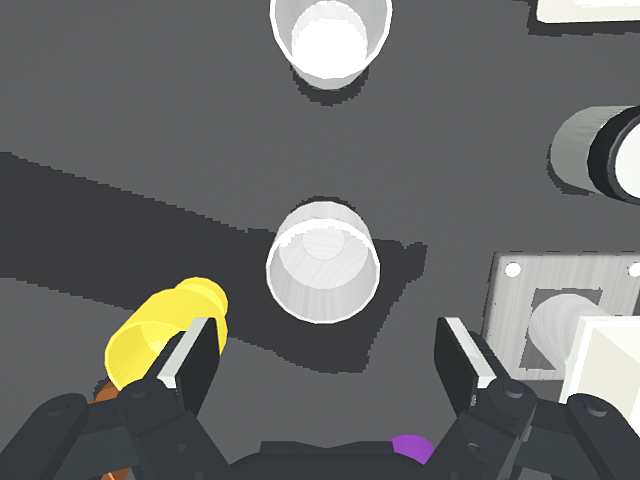

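The funnel rim is centred at (323,270), as predicted. I'll descend and grip the cup.

```bash
python3 -m handwheel '[{"translation":[0.001,-0.002,0.06],"angular":[0,0,0],"gripper":1},{"translation":[0.001,-0.002,0.12],"angular":[0,0,0],"gripper":1},{"translation":[0.001,-0.002,0.184],"angular":[0,0,0],"gripper":1},{"translation":[0.001,-0.002,0.184],"angular":[0,0,0],"gripper":1},{"translation":[0.001,-0.002,0.184],"angular":[0,0,0],"gripper":1},{"translation":[0.001,-0.002,0.184],"angular":[0,0,0],"gripper":0.5},{"translation":[0.001,-0.002,0.184],"angular":[0,0,0],"gripper":0.5},{"translation":[0.001,-0.002,0.184],"angular":[0,0,0],"gripper":0.5},{"translation":[0.001,-0.002,0.184],"angular":[0,0,0],"gripper":0.5},{"translation":[0.001,-0.002,0.184],"angular":[0,0,0],"gripper":0.5},{"translation":[0.001,-0.002,0.184],"angular":[0,0,0],"gripper":0.5},{"translation":[0.001,-0.002,0.184],"angular":[0,0,0],"gripper":0.5}]' 40
python3 -m handwheel '[{"translation":[0,0,-0.06],"angular":[0,0,0],"gripper":0.5},{"translation":[0,0,-0.14],"angular":[0,0,0],"gripper":0.5},{"translation":[0,0,-0.22],"angular":[0,0,0],"gripper":0.5},{"translation":[0,0,-0.3],"angular":[0,0,0],"gripper":0.5},{"translation":[0,0,-0.35],"angular":[0,0,0],"gripper":0.5},{"translation":[0,0,-0.35],"angular":[0,0,0],"gripper":0.5},{"translation":[0,0,-0.35],"angular":[0,0,0],"gripper":0.5}]' 
python3 - <<'E'
from h import *
d=cams.snapshot("wrist");save(d,"w11.png");np.save("c11.npy",cam(d),allow_pickle=True)
save(cams.snapshot("side"),"s11.png",(200,60,440,240),3)
go(.6118,-.1215,.385,94.0)
E
```

```text
clock: 14.3
eef_pos: [0.4237, -0.0631, 0.2097]
tool_rot: [179.8, 0.1, 94.1]
ft_force: [-2.4, -0.6, 8.6]
opening: 0.0586
clock: 14.88
eef_pos: [0.4231, -0.0629, 0.3847]
tool_rot: [179.7, 0.1, 94.0]
ft_force: [0.1, -0.4, -3.0]
opening: 0.0584
t [-0.1445, 0.3707, -0.0044] w 0.0005 rows 4.8 0.0 | pose [ 0.4218 -0.0625  0.3828] 94.05 clock 14.98 op 0.0584
```

View pics/w11.png

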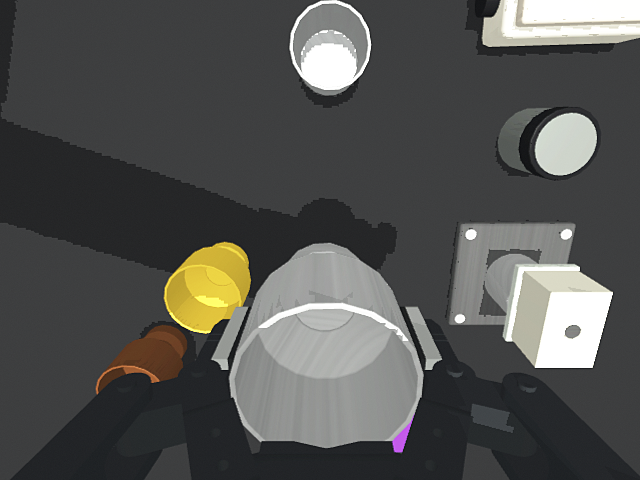

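View pics/s11.png

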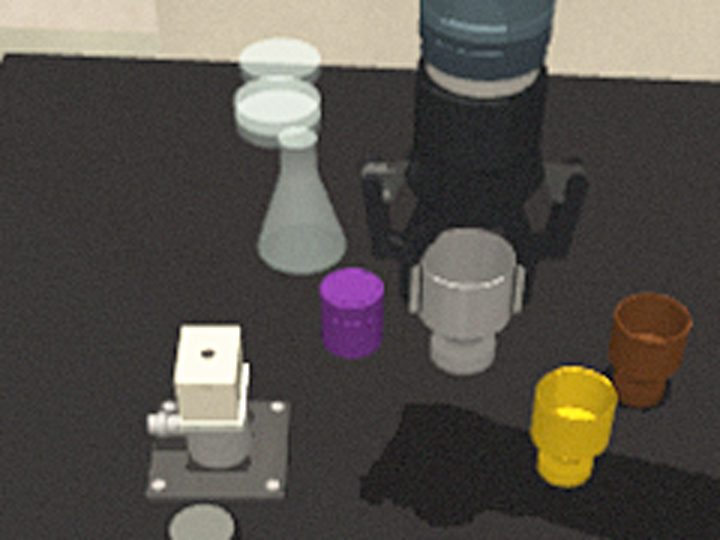

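The funnel is held upright, with the foot free below. I'll carry it over the block.

```bash
python3 -m handwheel '[{"translation":[-0.144,0.372,0],"angular":[0,0,0],"gripper":0.5},{"translation":[-0.144,0.372,0],"angular":[0,0,0],"gripper":0.5},{"translation":[-0.144,0.372,0],"angular":[0,0,0],"gripper":0.5},{"translation":[-0.144,0.372,0],"angular":[0,0,0],"gripper":0.5},{"translation":[-0.144,0.372,0],"angular":[0,0,0],"gripper":0.5},{"translation":[-0.144,0.372,0],"angular":[0,0,0],"gripper":0.5},{"translation":[-0.144,0.372,0],"angular":[0,0,0],"gripper":0.5},{"translation":[-0.144,0.372,0],"angular":[0,0,0],"gripper":0.5},{"translation":[-0.144,0.372,0],"angular":[0,0,0],"gripper":0.5},{"translation":[-0.144,0.372,0],"angular":[0,0,0],"gripper":0.5},{"translation":[-0.144,0.372,0],"angular":[0,0,0],"gripper":0.5}]'
python3 - <<'E'
from h import *
go(.6118,-.1215,.3215,94.0)
E
```

```text
clock: 15.9
eef_pos: [0.6119, -0.1209, 0.3828]
tool_rot: [180.0, 0.0, 94.1]
ft_force: [-0.3, 0.2, -2.2]
opening: 0.0589
t [-0.0011, -0.0003, 0.1249] w 0.0006 rows 1.5 0.0 | pose [ 0.6119 -0.1209  0.384 ] 94.05 clock 15.9 op 0.0589
```

```bash
python3 -m handwheel '[{"translation":[-0.001,0,0.04],"angular":[0,0,0],"gripper":0.5},{"translation":[-0.001,0,0.08],"angular":[0,0,0],"gripper":0.5},{"translation":[-0.001,0,0.105],"angular":[0,0,0],"gripper":0.5},{"translation":[-0.001,0,0.117],"angular":[0,0,0],"gripper":0.5},{"translation":[-0.001,0,0.122],"angular":[0,0,0],"gripper":0.5},{"translation":[-0.001,0,0.125],"angular":[0,0,0],"gripper":0.5},{"translation":[-0.001,0,0.126],"angular":[0,0,0],"gripper":0.5},{"translation":[-0.001,0,0.126],"angular":[0,0,0],"gripper":0.5}]'
python3 - <<'E'
from h import *
save(cams.snapshot("side"),"s12.png",(180,90,360,230),4)
print(monitor.observe()["eef_pos"],monitor.observe()["ft_force"])
E
```

```text
clock: 16.57
eef_pos: [0.6133, -0.1219, 0.3203]
tool_rot: [179.9, 0.0, 94.0]
ft_force: [-0.4, 0.5, -1.7]
opening: 0.059
[ 0.61330982 -0.12192915  0.32024774] [-0.55065075  0.02257062 -2.42974131]
```

View pics/s12.png

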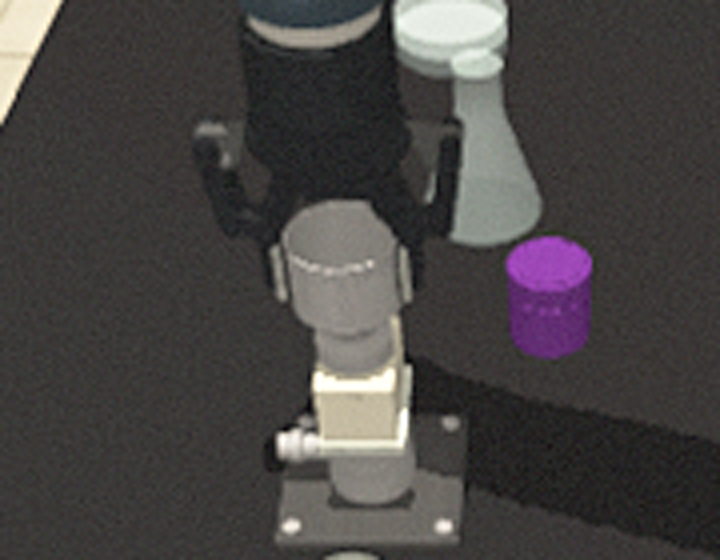

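```bash
python3 -m handwheel '[{"translation":[0,-0.002,0.002],"angular":[0,0,0],"gripper":0.5},{"translation":[0,-0.002,0.003],"angular":[0,0,0],"gripper":0.5},{"translation":[0,-0.002,0.003],"angular":[0,0,0],"gripper":0.5},{"translation":[0,-0.002,0.003],"angular":[0,0,0],"gripper":0.5}]'
```

```text
clock: 16.95
eef_pos: [0.6127, -0.1221, 0.3198]
tool_rot: [179.8, 0.1, 94.0]
ft_force: [-0.7, 1.0, 5.0]
opening: 0.0585
```

Contact is +5 N, so the foot is on the block. I'll release.

```bash
python3 -m handwheel '[{"translation":[0,0,0],"angular":[0,0,0],"gripper":0.75},{"translation":[0,0,0],"angular":[0,0,0],"gripper":0.85},{"translation":[0,0,0],"angular":[0,0,0],"gripper":1},{"translation":[0,0,0],"angular":[0,0,0],"gripper":1},{"translation":[0,0,-0.02],"angular":[0,0,0],"gripper":1},{"translation":[0,0,-0.08],"angular":[0,0,0],"gripper":1},{"translation":[0,0,-0.15],"angular":[0,0,0],"gripper":1},{"translation":[0,0,-0.18],"angular":[0,0,0],"gripper":1},{"translation":[0,0,-0.18],"angular":[0,0,0],"gripper":1},{"translation":[0,0,-0.18],"angular":[0,0,0],"gripper":1}]'
python3 - <<'E'
from h import *
save(cams.snapshot("side"),"s13.png",(180,90,360,230),4)
d=cams.snapshot("wrist");save(d,"w13.png");c=cam(d)
print([proj(c,[.6112+.031*k,-.1217+.031*j,.19]).round() for k,j in((0,0),(-1,0),(1,0),(0,-1),(0,1))])
go(.4187,.0585,.36,94.0)
E
```

```text
clock: 17.78
eef_pos: [0.6124, -0.122, 0.4095]
tool_rot: [179.8, 0.1, 94.0]
ft_force: [-0.6, -0.2, -0.4]
opening: 0.0856
[array([324., 274.]), array([266., 270.]), array([381., 278.]), array([320., 324.]), array([328., 218.])]
t [0.3871, -0.3596, 0.0961] w 0.0005 rows 6.4 0.0 | pose [ 0.6117 -0.1219  0.408 ] 94.04 clock 17.88 op 0.0855
```

View pics/s13.png

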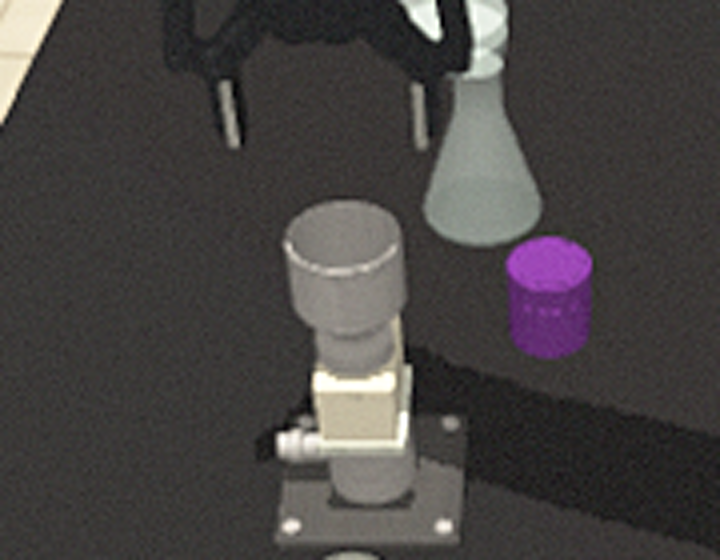

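View pics/w13.png

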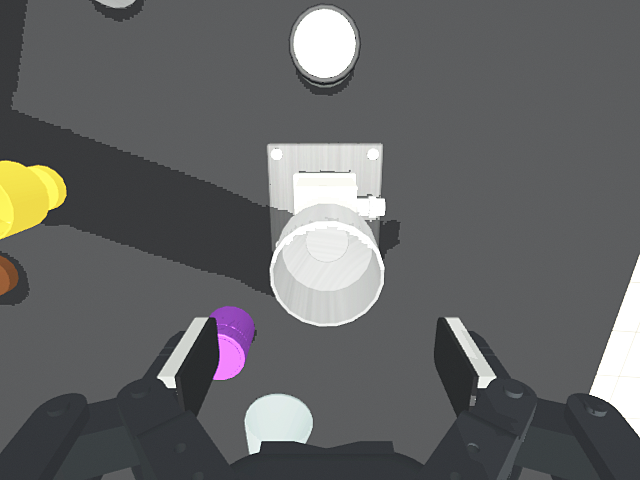

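The funnel stands upright, its rim centred at (327,273), about 2 mm off the stand middle. The beaker is last.

```bash
python3 -m handwheel '[{"translation":[0.387,-0.359,0.02],"angular":[0,0,0],"gripper":1},{"translation":[0.387,-0.359,0.04],"angular":[0,0,0],"gripper":1},{"translation":[0.387,-0.359,0.06],"angular":[0,0,0],"gripper":1},{"translation":[0.387,-0.359,0.08],"angular":[0,0,0],"gripper":1},{"translation":[0.387,-0.359,0.12],"angular":[0,0,0],"gripper":1},{"translation":[0.387,-0.359,0.2],"angular":[0,0,0],"gripper":1},{"translation":[0.387,-0.359,0.2],"angular":[0,0,0],"gripper":1},{"translation":[0.387,-0.359,0.2],"angular":[0,0,0],"gripper":1},{"translation":[0.387,-0.359,0.2],"angular":[0,0,0],"gripper":1},{"translation":[0.387,-0.359,0.2],"angular":[0,0,0],"gripper":1},{"translation":[0.387,-0.359,0.2],"angular":[0,0,0],"gripper":1},{"translation":[0.387,-0.359,0.2],"angular":[0,0,0],"gripper":1}]'
python3 - <<'E'
from h import *
d=cams.snapshot("wrist");save(d,"w14.png");c=cam(d)
print([proj(c,[.4187+.026*k,.0585+.026*j,.085]).round() for k,j in((0,0),(-1,0),(1,0),(0,-1),(0,1))])
go(.4187,.0585,.208,94.0)
E
```

```text
clock: 18.88
eef_pos: [0.4214, 0.0578, 0.3091]
tool_rot: [179.8, 0.0, 94.0]
ft_force: [0.8, -0.4, -1.1]
opening: 0.0852
[array([319., 268.]), array([272., 265.]), array([366., 271.]), array([316., 310.]), array([322., 223.])]
t [0.0017, -0.005, 0.2045] w -0.0003 rows 2.5 0.0 | pose [0.4212 0.0578 0.3103] 93.98 clock 18.93 op 0.0855
```

View pics/w14.png

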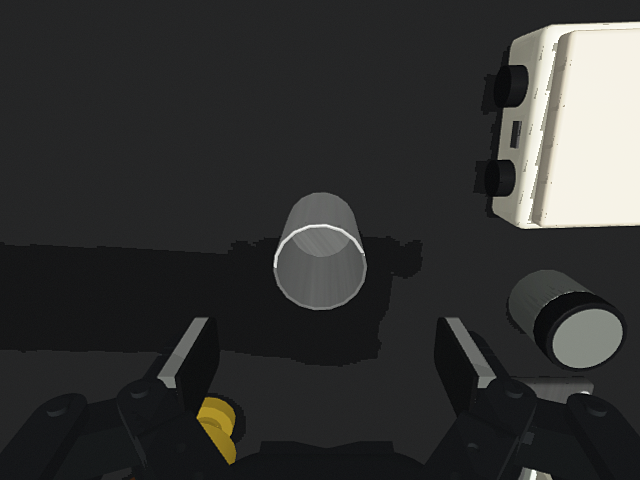

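The beaker rim is centred at (320,267), matching the prediction. I'll descend, grip and lift.

```bash
python3 -m handwheel '[{"translation":[0.002,-0.004,0.07],"angular":[0,0,0],"gripper":1},{"translation":[0.002,-0.004,0.14],"angular":[0,0,0],"gripper":1},{"translation":[0.002,-0.004,0.2],"angular":[0,0,0],"gripper":1},{"translation":[0.002,-0.004,0.204],"angular":[0,0,0],"gripper":1},{"translation":[0.002,-0.004,0.204],"angular":[0,0,0],"gripper":1},{"translation":[0.002,-0.004,0.204],"angular":[0,0,0],"gripper":0.4},{"translation":[0.002,-0.004,0.204],"angular":[0,0,0],"gripper":0.4},{"translation":[0.002,-0.004,0.204],"angular":[0,0,0],"gripper":0.4},{"translation":[0.002,-0.004,0.204],"angular":[0,0,0],"gripper":0.4},{"translation":[0.002,-0.004,0.204],"angular":[0,0,0],"gripper":0.4},{"translation":[0.002,-0.004,0.204],"angular":[0,0,0],"gripper":0.4},{"translation":[0.002,-0.004,0.204],"angular":[0,0,0],"gripper":0.4}]' 40
python3 -m handwheel '[{"translation":[0,0,-0.06],"angular":[0,0,0],"gripper":0.4},{"translation":[0,0,-0.14],"angular":[0,0,0],"gripper":0.4},{"translation":[0,0,-0.22],"angular":[0,0,0],"gripper":0.4},{"translation":[0,0,-0.28],"angular":[0,0,0],"gripper":0.4},{"translation":[0,0,-0.28],"angular":[0,0,0],"gripper":0.4},{"translation":[0,0,-0.28],"angular":[0,0,0],"gripper":0.4}]' 
python3 - <<'E'
from h import *
d=cams.snapshot("wrist");save(d,"w15.png");np.save("c15.npy",cam(d),allow_pickle=True)
go(.5925,.143,.348,94.0)
E
```

```text
clock: 19.93
eef_pos: [0.4186, 0.0592, 0.2078]
tool_rot: [179.7, 0.0, 94.0]
ft_force: [-0.2, -1.0, 6.1]
opening: 0.0505
clock: 20.43
eef_pos: [0.4184, 0.0593, 0.3484]
tool_rot: [179.6, 0.0, 94.0]
ft_force: [-0.3, -0.2, -2.4]
opening: 0.0504
t [0.1423, 0.3612, -0.0005] w 0.0005 rows 4.7 0.0 | pose [0.4174 0.0593 0.3477] 94.05 clock 20.48 op 0.0505
```

View pics/w15.png

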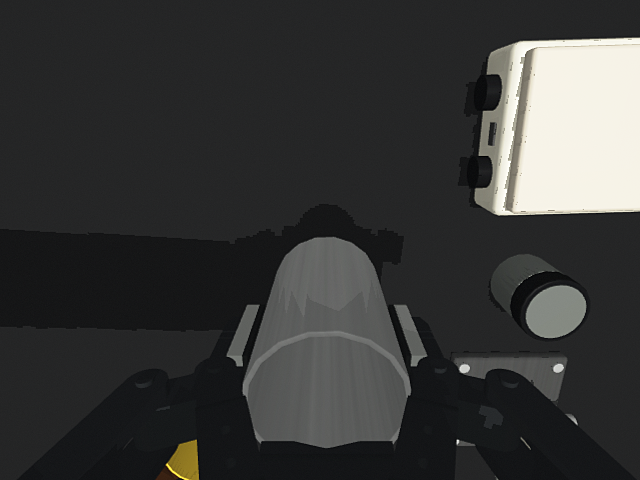

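```bash
python3 -m handwheel '[{"translation":[0.142,0.361,0],"angular":[0,0,0],"gripper":0.4},{"translation":[0.142,0.361,0],"angular":[0,0,0],"gripper":0.4},{"translation":[0.142,0.361,0],"angular":[0,0,0],"gripper":0.4},{"translation":[0.142,0.361,0],"angular":[0,0,0],"gripper":0.4},{"translation":[0.142,0.361,0],"angular":[0,0,0],"gripper":0.4},{"translation":[0.142,0.361,0],"angular":[0,0,0],"gripper":0.4},{"translation":[0.142,0.361,0],"angular":[0,0,0],"gripper":0.4},{"translation":[0.142,0.361,0],"angular":[0,0,0],"gripper":0.4},{"translation":[0.142,0.361,0],"angular":[0,0,0],"gripper":0.4},{"translation":[0.142,0.361,0],"angular":[0,0,0],"gripper":0.4},{"translation":[0.142,0.361,0],"angular":[0,0,0],"gripper":0.4}]' 
python3 - <<'E'
from h import *
d=cams.snapshot("wrist");save(d,"w16.png");np.save("c16.npy",cam(d),allow_pickle=True)
go(.5925,.143,.274,94.0)
E
```

```text
clock: 21.4
eef_pos: [0.5914, 0.1424, 0.3459]
tool_rot: [-180.0, 0.0, 94.0]
ft_force: [-0.4, -0.5, -0.9]
opening: 0.0504
t [0.001, 0.002, 0.1465] w 0.0002 rows 1.8 0.0 | pose [0.5915 0.1424 0.3472] 94.02 clock 21.45 op 0.0505
```

View pics/w16.png

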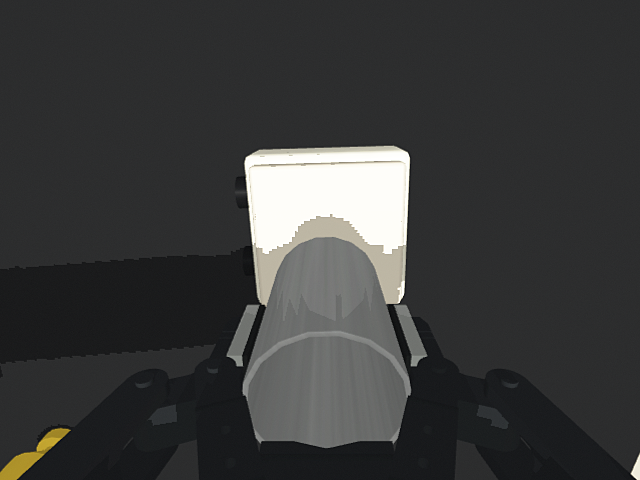

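```bash
python3 - <<'E'
from h import *
im=cv2.imread("pics/w16.png"); cv2.imwrite("pics/w16a.png",cv2.resize(im[135:315,230:425],None,fx=4,fy=3.3,interpolation=cv2.INTER_CUBIC)[:594,:780])
c=np.load("c16.npy",allow_pickle=True).item()
for q in [(248,166),(408,162),(258,303),(404,303)]: print(at(c,q,.065).round(4))
a=np.radians(4); 
for i,j in((-1,1),(1,1),(1,-1),(-1,-1)): print(proj(c,[.5925+.052*(i*np.cos(a)-j*np.sin(a)),.143+.052*(i*np.sin(a)+j*np.cos(a)),.065]).round(1))
E
```

```text
[0.5374 0.188  0.065 ]
[0.6412 0.1978 0.065 ]
[0.5451 0.0882 0.065 ]
[0.6526 0.0958 0.065 ]
[247.4 160.9]
[407.4 160.9]
[397.6 303.9]
[256.8 303.8]
```

View pics/w16a.png

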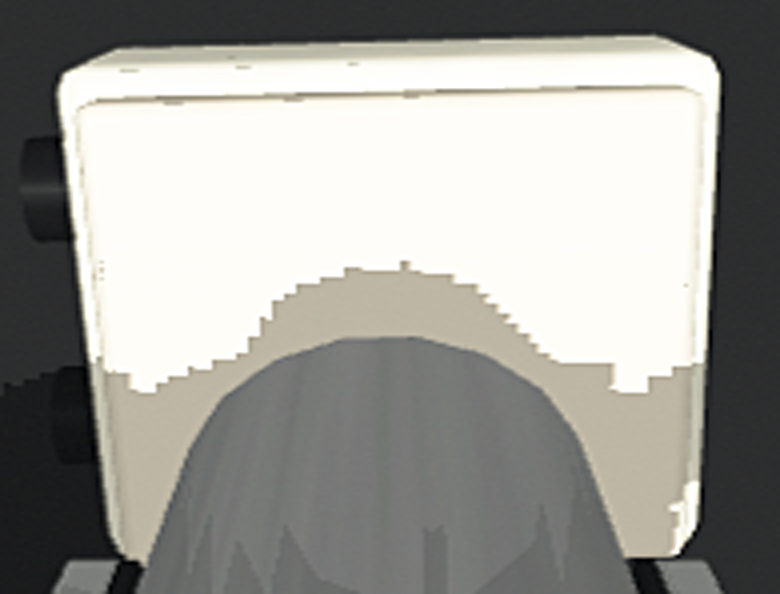

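The plate's far edge runs from (250,166) to (406,162), which puts the stirrer middle near (0.5925, 0.141). I'll lower the beaker there.

```bash
python3 -m handwheel '[{"translation":[-0.002,0.002,0.05],"angular":[0,0,0],"gripper":0.4},{"translation":[-0.002,0.002,0.1],"angular":[0,0,0],"gripper":0.4},{"translation":[-0.002,0.002,0.125],"angular":[0,0,0],"gripper":0.4},{"translation":[-0.002,0.002,0.138],"angular":[0,0,0],"gripper":0.4},{"translation":[-0.002,0.002,0.144],"angular":[0,0,0],"gripper":0.4},{"translation":[-0.002,0.002,0.147],"angular":[0,0,0],"gripper":0.4},{"translation":[-0.002,0.002,0.149],"angular":[0,0,0],"gripper":0.4},{"translation":[-0.002,0.002,0.149],"angular":[0,0,0],"gripper":0.4},{"translation":[-0.002,0.002,0.149],"angular":[0,0,0],"gripper":0.4}]'
```

```text
clock: 22.2
eef_pos: [0.5937, 0.142, 0.2728]
tool_rot: [179.9, 0.0, 94.0]
ft_force: [-2.3, -0.1, 5.8]
opening: 0.0504
```

Contact came at z 0.2728, as expected. I'll release and rise.

```bash
python3 -m handwheel '[{"translation":[0,0,0],"angular":[0,0,0],"gripper":0.65},{"translation":[0,0,0],"angular":[0,0,0],"gripper":0.8},{"translation":[0,0,0],"angular":[0,0,0],"gripper":1},{"translation":[0,0,0],"angular":[0,0,0],"gripper":1},{"translation":[0,0,-0.02],"angular":[0,0,0],"gripper":1},{"translation":[0,0,-0.08],"angular":[0,0,0],"gripper":1},{"translation":[0,0,-0.16],"angular":[0,0,0],"gripper":1},{"translation":[0,0,-0.24],"angular":[0,0,0],"gripper":1},{"translation":[0,0,-0.24],"angular":[0,0,0],"gripper":1}]'
python3 - <<'E'
from h import *
d=cams.snapshot("wrist");save(d,"w17.png");np.save("c17.npy",cam(d),allow_pickle=True)
go(.38,.05,.39,94.0)
E
```

```text
clock: 22.95
eef_pos: [0.5951, 0.1422, 0.401]
tool_rot: [179.2, -0.0, 94.0]
ft_force: [1.8, -0.1, 1.0]
opening: 0.0858
t [-0.1536, -0.4417, 0.0174] w 0.0005 rows 5.6 0.0 | pose [0.5949 0.1422 0.3987] 94.05 clock 23.0 op 0.0852
```

View pics/w17.png

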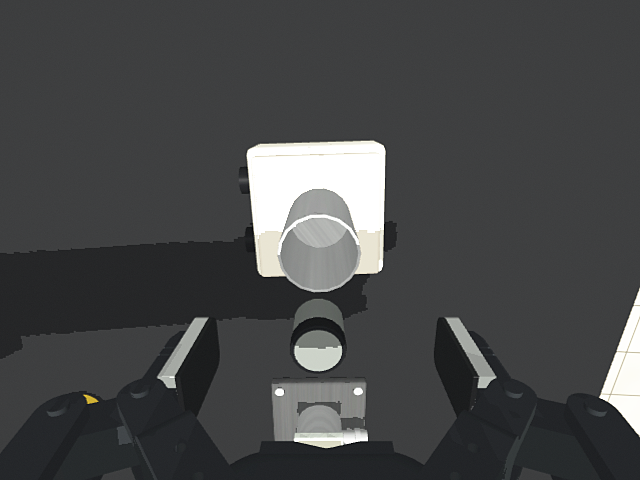

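```bash
python3 - <<'E'
from h import *
c=np.load("c17.npy",allow_pickle=True).item()
print("beaker",at(c,(319,253.5),.15)); k=[at(c,q,.065) for q in[(250,153),(384,152),(380,272),(258,275)]];print(np.mean(k,0))
print("jar",at(c,(318,350),.058))
go(.25,-.25,.41,94.0)
E
```

```text
beaker [0.59485828 0.14199567 0.15      ]
[0.59380248 0.14308804 0.065     ]
jar [0.60222935 0.00836678 0.058     ]
t [-0.7337, -0.7434, -0.0226] w 0.0005 rows 12.5 0.0 | pose [0.5949 0.1422 0.3987] 94.05 clock 23.0 op 0.0852
```

```bash
python3 -m handwheel '[{"translation":[-0.73,-0.74,-0.02],"angular":[0,0,0],"gripper":1},{"translation":[-0.73,-0.74,-0.02],"angular":[0,0,0],"gripper":1},{"translation":[-0.73,-0.74,-0.02],"angular":[0,0,0],"gripper":1},{"translation":[-0.73,-0.74,-0.02],"angular":[0,0,0],"gripper":1},{"translation":[-0.73,-0.74,-0.02],"angular":[0,0,0],"gripper":1},{"translation":[-0.73,-0.74,-0.02],"angular":[0,0,0],"gripper":1},{"translation":[-0.73,-0.74,-0.02],"angular":[0,0,0],"gripper":1},{"translation":[-0.73,-0.74,-0.02],"angular":[0,0,0],"gripper":1},{"translation":[-0.73,-0.74,-0.02],"angular":[0,0,0],"gripper":1},{"translation":[-0.73,-0.74,-0.02],"angular":[0,0,0],"gripper":1},{"translation":[-0.73,-0.74,-0.02],"angular":[0,0,0],"gripper":1},{"translation":[-0.73,-0.74,-0.02],"angular":[0,0,0],"gripper":1}]'
python3 -m handwheel '[{"translation":[0,0,0],"angular":[0,0,0],"gripper":1},{"translation":[0,0,0],"angular":[0,0,0],"gripper":1},{"translation":[0,0,0],"angular":[0,0,0],"gripper":1}]'
python3 - <<'E'
from h import *
save(cams.snapshot("side"),"s18.png");save(cams.snapshot("top"),"t18.png",(150,100,390,280),3.3)
save(cams.snapshot("top"),"t18f.png")
E
```

```text
clock: 24.0
eef_pos: [0.2612, -0.234, 0.4006]
tool_rot: [180.0, 0.0, 94.1]
ft_force: [1.6, -1.0, -0.1]
opening: 0.0853
clock: 24.25
eef_pos: [0.2628, -0.2333, 0.4005]
tool_rot: [-180.0, -0.1, 94.0]
ft_force: [0.4, 0.5, 0.0]
opening: 0.0855
```

View pics/s18.png

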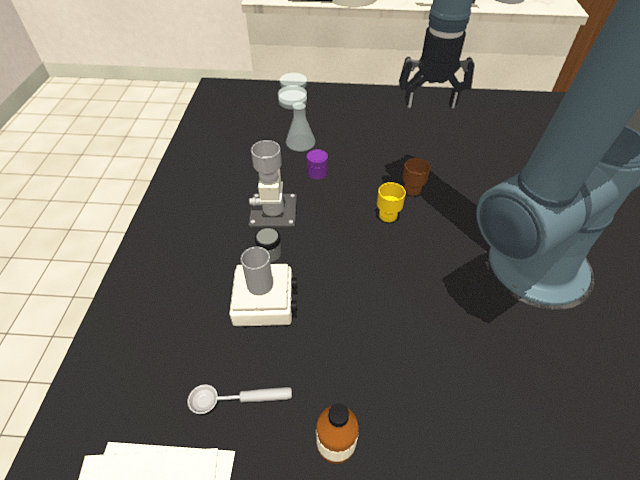

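View pics/t18.png

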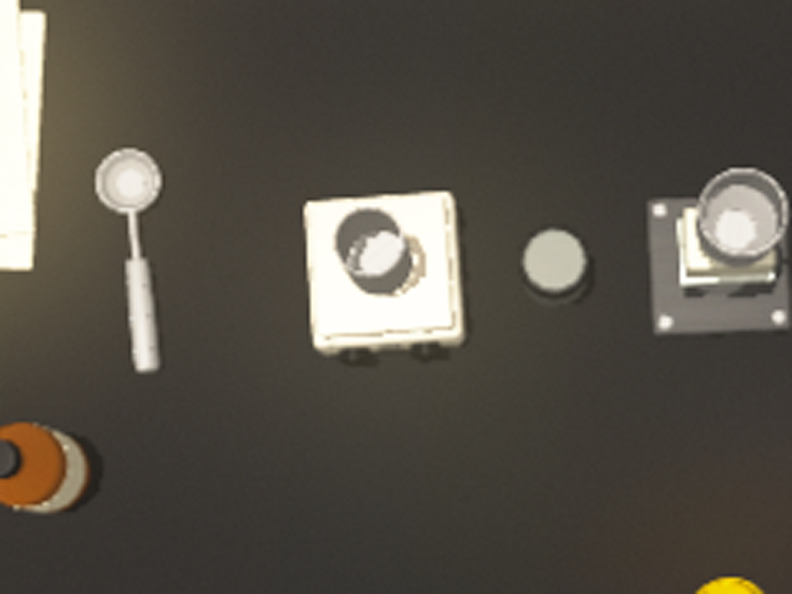

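View pics/t18f.png

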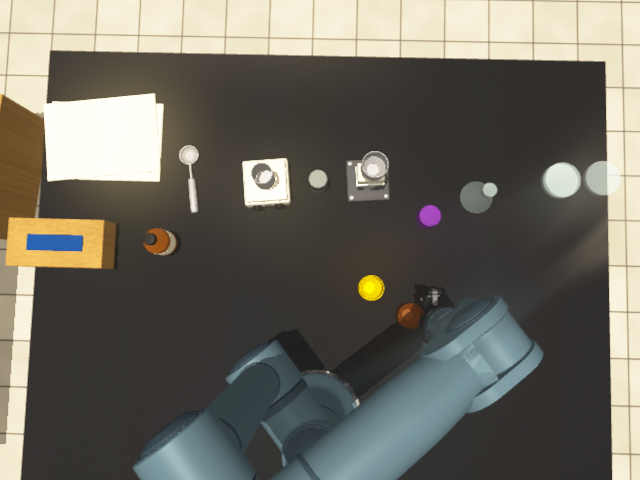

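All the objects are upright, and the bystanders look unmoved. One last numeric check from the top camera.

```bash
python3 - <<'E'
from h import *
c=cam(cams.snapshot("top")); q=lambda u,v:((u+.5)/3.3-.5+150,(v+.5)/3.3-.5+100)
print("beaker",at(c,q(375.5,251.5),.15),"funnel",at(c,q(743,216),.19),"jar",at(c,q(555,262),.058))
J=np.array([.602,.008]);A=np.array([.6114,-.1217]);B=np.array([.593,.142])
print(np.linalg.norm(J-A),np.linalg.norm(J-B),np.cross(B-A,J-A)/np.linalg.norm(B-A))
s=monitor.observe();print(s["clock"],abs(s["dq"]).max())
a=cv2.imread("pics/top0.png");b=cv2.imread("pics/t18f.png")
for n,(x0,y0,x1,y1) in dict(bottle=(135,222,185,262),spoon=(175,140,205,220),flask=(455,175,505,220)).items(): print(n,np.abs(a[y0:y1,x0:x1].astype(int)-b[y0:y1,x0:x1]).mean().round(2))
E
```

```text
beaker [0.58656999 0.13677023 0.15      ] funnel [ 0.60987862 -0.12194697  0.19      ] jar [0.6001633  0.00862983 0.058     ]
0.13004018609645251 0.13430189872075524 0.0003491699864440053
24.45 0.18301757512836553
bottle 2.98
spoon 3.95
flask 3.7<stdin>:5: DeprecationWarning: Arrays of 2-dimensional vectors are deprecated. Use arrays of 3-dimensional vectors instead. (deprecated in NumPy 2.0)
```

```bash
python3 - <<'E'
from h import *
d=cams.snapshot("top");c=cam(d);save(d,"t19.png",(235,150,300,215),9)
im=cv2.imread("pics/t19.png")
for z,col in((.15,(0,0,255)),(.065,(0,160,0))):
    P=[(proj(c,[.5945+.026*np.cos(a),.142+.026*np.sin(a),z])-[235,150]+.5)*9-.5 for a in np.linspace(0,6.283,40)]
    cv2.polylines(im,[np.int32(P)],True,col,1)
cv2.imwrite("pics/t19.png",im)
E
```

```text
(no output)
```

View pics/t19.png

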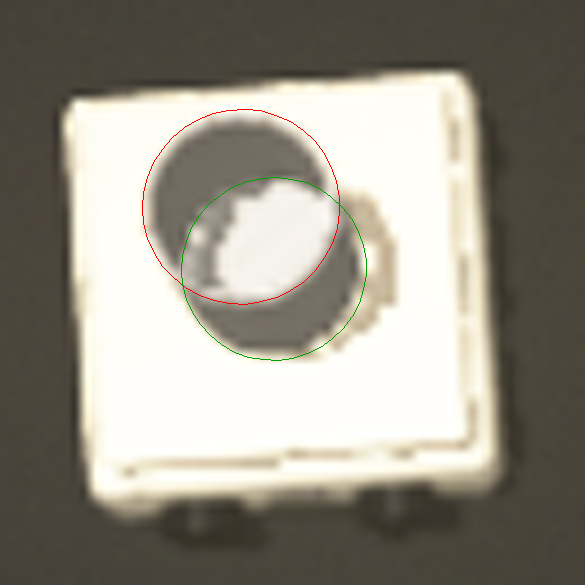

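The model circles at (0.5945, 0.142) fit the beaker's rim and foot. The 8 mm disagreement came from my misreading the rim centre. Handing in.

```bash
python3 - <<'E'
from rig import bot, monitor
print(bot.close_job(), monitor.observe()["clock"])
E
```

```text
the job is handed in; nothing more can be done
the job is handed in; nothing more can be done
```

All four parts are placed and the job was handed in at about 24.5 s of the 88 s allowed. It gave no verdict, so what follows is from my own last checks.

- **Block:** It is pressed home on both studs. It bottomed out at 21 N with no further travel, and its spot is under 1 mm from the stand middle.
- **Funnel:** It stands upright on the block, about 2 mm off its middle.
- **Jar:** It is on the bench, about 130 mm from the stand and 134 mm from the stirrer, within about 2 mm of their line.
- **Beaker:** It is upright on the plate, about 1–2 mm from its middle.
- **Bottle, flask and spoon:** They look unmoved in the top and side pictures, and the gripper ended clear of everything.

One check disagreed. My first top-camera reading of the beaker was about 8–10 mm off the wrist-camera value. That came from misreading the rim centre: drawing the expected circles over the picture fitted to within about 2 mm. No other check failed.

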